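# Wedge a printing block tight in the carving board

### The arm

A 7-joint arm with a two-finger parallel gripper is mounted at the origin on a cart in front of the work surface, level with it; the furniture and walls round the work are solid. World frame = base frame: x ahead of the robot, y to its left, z up, the work surface at z = 0. Lengths are in mm, angles in rad, forces in N, time in s.
With the tool pointing down it reaches from about 400 to 875 mm from the base axis. Payload 4.4 kg.
Tool frame: the origin (TCP) lies midway between the tips of the shut fingers; the grasp point (between the pads) lies 19 mm behind it; x points along the fingers, z is the direction in which the jaws open and shut, and the axes are right-handed (so a half turn about x gives the same grasp; the last joint's range is limited). The gripper opens to 85 mm and grips with 20 to 120 N. Pads are 22 mm wide; open, the fingers measure 114 mm over their backs; the gripper's body (76 mm by 85 mm) begins 54 mm behind the grasp point. The pads swing forward as they close: fully open they stand 13 mm farther back than shut.
Start: joints at [1.128, 0.628, 0.038, 1.517, -0.027, 0.996, -0.02], TCP at [239.193, -604.404, 231.313] pointing down, gripper open.
Joint ranges: [-3.06, 3.06], [-0.37, 2.12], [-1.25, 1.32], [0.18, 2.47], [-1.1, 4.24], [0.23, 1.98], [-2.94, 2.94]. Speed limits (rad/s): [2.57, 2.57, 3.14, 3.14, 3.14, 3.14, 3.14].

### API

Orientations are given as [roll, pitch, yaw] about the fixed x, y, z axes, in that order (R = Rz(yaw) Ry(pitch) Rx(roll)).
In Python, from cell import ctrl gives the robot as it stands. The module is installed in compiled form; this text tells all that it offers.
- The arm moves only by the tool servo_tool, never from a script. Its argument "rows" is a list of rows, each an object of numbers: "dx", "dy", "dz": the shift along the tool's x, y, z in units of 750 mm (1.0 is 750 mm); "wx", "wy", "wz": the turn, a rotation vector about the tool's x, y, z in units of 6 degrees (1.0 is 6 degrees); "fingers": the closure, from 0 (fully open) to 1 (shut). In form: [{"dx": .., "dy": .., "dz": .., "wx": .., "wy": .., "wz": .., "fingers": ..}, ...]. A call has 1 to 5 rows; each row shifts and turns the commanded pose from where the row before left it, along the tool's axes as they then stand; what a row does not reach is not made up. A row lasts 1/8 s, in which the tool goes at most 62.5 mm and 10.7 degrees, less where a joint would pass 70% of its speed; a pose out of reach is approached as far as the arm can. A call with a number of a shift or a turn outside -1 to 1 is refused whole. A call with a gripper value outside its range is refused whole. The fingers move at their own pace and stop on an object; the grip force is fixed at half the most. Time passes only in rows, so rows that do not move let the fingers close. It gives the time, the measured TCP pose, the force and the opening at its end, in the units of the state.
- ctrl.read_state(): the state, without advancing time (a new reading comes with each control period).
- ctrl.get_image(name): name is "side" or "top" or "wrist"; returns the picture (420x560x3 uint8, red, green, blue); there is no depth.
- ctrl.camera_info(name): a dict with "fovy" (degrees; the focal length in pixels is half the picture's height over the tangent of half this angle, whatever the lens; pixels are square), "cx", "cy" (the principal point, pixels), "R" (3x3) and "t" (3): a world point X has camera coordinates R X + t. Camera axes: x right, y down, z forward; pixel columns grow to the right and rows downward; lengths in mm; the calibration is good to about 2 mm. A picture is of the moment at which its call begins: read the wrist's pose just before it. camera_info takes no time and is no camera call; for the wrist camera it gives the pose at the moment of the call.
- ctrl.finish_job(): hands the job in, once; it reports no verdict.
Trained networks look in the newest picture that a camera, given by its name, has taken for a name from the list of things; names that differ only in an ending like _2 or _b are one class to them, and where a whole thing is asked for, a point or a joint stands for the part that bears it (a point fixed in the world has none). Each returns a list of dicts, best first, with "conf" (0 to 1); they miss things now and then, are a little off and sometimes report something else, mostly with a low value. They report only what shows in the picture. A call takes as long as a camera call.
- ctrl.search_frame(label, camera): "extent" ([centre column, centre row, width, height] in pixels, round what is visible of it).
- ctrl.silhouettes(label, camera): "region" (420x560 bool, what is visible of it) and "extent" ([centre column, centre row, width, height] in pixels, round what is visible of it).
- ctrl.mark_of(label, camera): "point" ([column, row] in pixels: a listed point, or the origin of a listed thing).
The state is a dict: "clock": time; "qpos": joint angles; "qd": joint speeds; "tau": joint torques, N m; "eef_pos": TCP position; "tool_rot": TCP orientation; "force": force on the tool from outside, world axes, zero at the start; "torque": the same for the moment, N m; "width": finger opening in mm.
Only numpy, scipy, OpenCV 4.12 (cv2) and the standard library are available. Lean on these libraries where they do the work, as an engineer would, in place of code of your own. Each camera call takes 0.05 s, during which the arm holds its last target.

### The job

Clamp the wooden printing block in the carving board so that it can be carved. Push the block up against the end stop, then slip the wedge, thin end first and straight side to the block, loosely into the gap between block and slanted rail, let go of it, and with the mallet tap its thick end in with several separate, ever firmer taps until it stops advancing and the block sits tight and square against fence and end stop. Finally lay the mallet back flat on the bench, clear of the board, and leave the other things where they are.

Things in the scene. Friction and masses are not known exactly. Their poses are not given: they have to be found in the camera images.
- carving_board: Plywood board screwed to the bench. Its axes: z up, x from slanted rail to fence, y from end stop to the open end; the wedge is driven along -y. Origin at bench height; plywood x -75..+90, y -77.5..+110 mm, top z = 18. End stop: 24 mm high, x +16..+58, face at y = -37.5; the wedge's thin end passes beside it. A wooden rail, 32 wide, 28 high, bounds the gap on the -x side.
- board_entry (a point): End, at the open edge, of the rail's face that looks to the gap: board frame x -26.6, y +110 mm, z 18 (plywood top). From here the face runs straight and slanting to x -3.1, y -77.5 (1 mm in x per 8 mm in y). Axes as the board's.
- fence: Wooden bar 30 (x) x 150 (y) x 24 mm with two star knobs, bolted on the board parallel to its y; it does not move. Origin on its underside; its clamping face is 15 mm from it, towards -x. It is bolted a few mm differently each time, so the wedge gets tight up to 25 mm sooner or later. Gap for the wedge at any board y = fence x - 60 mm - rail face x (board frame).
- printing_block: Loose plain wooden block to be clamped, 45 (x) x 75 (y) x 30 mm, 0.2 kg. Origin: centre of its underside. It lies loose on the plywood beside the fence, 1 to 4 mm off it, 8 to 20 mm short of the end stop and slightly turned. It slides under 2 N; the wedge presses it against the fence but does not reliably carry it to the end stop.
- wedge_centre (a point): Centre of the loose wooden wedge (200 long, 28 high, 0.15 kg), at half length, height and thickness. y axis: to the thick end. Thin end y = -100, 12 thick; thick end y = +100, 37 thick. Straight face x = +12.25, tapered face x = 0 (thin end) to -24.5 (thick end). In the gap its axes are as the board's. Centre of mass at y = +17. Tight, its thick end stands 20 to 70 mm out past the plywood.
- wedge: The same wedge; origin on its underside, 14 mm below wedge_centre. Wood on wood, friction about 0.6: it stays where it is driven. Loose, it slides under 2 N; when it starts to wedge, the resistance climbs steeply. It is tight when firm taps of 15 to 20 N no longer move it on; taps of 6 N may leave it loose. To rest in the gap by itself its centre must lie below y = +90 mm in the board frame.
- mallet_head (a point): Centre of the head of the loose joiner's mallet (0.3 kg), lying on its side. Head 56 (x) x 88 (y) x 44 mm, striking faces at y = +44 and -44. The handle runs along -x to x = -207, 24 wide (y), 21 high. Lying, head centre and handle axis are 22 mm above the bench. Grip the handle near the head, at x = -60, with a firm grip, so that it does not turn in the fingers.
- mallet: The same mallet; origin on its underside, 89.5 mm from the head's centre along the handle. Axes as mallet_head.
- dropper_a: Bystander: amber glass dropper bottle, 33x34x92 mm. Origin: centre of its underside.
- dropper_b: Bystander: amber glass dropper bottle, 34x34x92 mm. Origin: centre of its underside.
- gall_bottle: Bystander: white plastic bottle, 48x49x125 mm. Origin: centre of its underside.
- ink_cup: Bystander: clear ink-stained cup, 89x93x113 mm. Origin: centre of its underside.
- black_jar: Bystander: grey jar with black drips, 85x85x119 mm. Origin: centre of its underside.
- rinse_bottle: Bystander: lilac bottle, 62x62x116 mm. Origin: centre of its underside.
- stylus: Bystander: thin wooden-handled stylus lying down, 9x136x9 mm. Origin: centre of its underside.
- small_jar: Bystander: small clear jar, 58x59x68 mm. Origin: centre of its underside.

How it is judged:
By the outcome, as a careful person would: the job done as asked, in the order asked, and still so for the second after the job is handed in, with the robot touching nothing.
It also fails if it takes over 72 s, if anything falls off the work surface, if the arm or the gripper's body presses on something with over 40 N, if the wrist force passes 120 N, or if a joint passes its speed limit or range.

## Working session

There is one attempt and no reset: what is moved stays moved. The work goes in short steps, Python scripts to look and compute and a tool call to move; the robot and the scene stay as the last step left them, time stands still between calls to the robot, and variables do not carry over. Pictures are saved under pics/ and viewed, and the job is handed in when it is done.

Besides the shell and the picture viewer there is one more tool, called after "Request:" in YAML: its name, and indented under it one key for each argument. servo_tool: Moves the arm, as the interface text tells. Its arguments: {"type":"object","properties":{"rows":{"type":"array"}},"required":["rows"]}

```bash
mkdir -p pics; ls; cat > h.py <<'E'
import numpy as np, cv2
from cell import ctrl
from scipy.spatial.transform import Rotation as Ro
def save(n,cam):
    im=ctrl.get_image(cam); cv2.imwrite(f'pics/{n}.png',im[:,:,::-1]); return im
def cam(name):
    c=ctrl.camera_info(name); f=210/np.tan(np.radians(c['fovy'])/2)
    return f,c['cx'],c['cy'],np.array(c['R']),np.array(c['t'])
def proj(C,X):
    f,cx,cy,R,t=C; p=np.atleast_2d(X)@R.T+t; return np.c_[cx+f*p[:,0]/p[:,2],cy+f*p[:,1]/p[:,2]]
def unproj(C,uv,z):
    f,cx,cy,R,t=C; uv=np.atleast_2d(uv); d=np.c_[(uv[:,0]-cx)/f,(uv[:,1]-cy)/f,np.ones(len(uv))]@R
    o=-R.T@t; s=(z-o[2])/d[:,2]; return o+d*s[:,None]
E
python3 - <<'E'
from h import *
for k,v in ctrl.read_state().items(): print(k,np.round(v,3))
for c in ['side','top','wrist']:
    save(c+'0',c); i=ctrl.camera_info(c); print(c,i['fovy'],i['cx'],i['cy'],np.round(i['R'],3).tolist(),np.round(i['t'],1))
E
```

```text
pics
clock 0.0
qpos [ 1.128  0.629  0.038  1.518 -0.027  0.996 -0.02 ]
qd [ 0.001  0.002 -0.    -0.001 -0.001  0.002 -0.001]
tau [-0.0000e+00 -5.6340e+01  1.2260e+00 -1.9344e+01  1.1000e-02  1.1000e-02
  0.0000e+00]
eef_pos [ 238.982 -603.784  230.398]
tool_rot [-3.128  1.569  1.961]
force [ 0.506 -0.046  0.307]
torque [ 0.012 -0.049  0.055]
width 85.522
side 52.219627055061025 282.638503524129 212.96109386498628 [[0.973, -0.232, 0.003], [-0.11, -0.473, -0.874], [0.204, 0.85, -0.486]] [-531.6  120.1  985.2]
top 56.35195611307354 279.85760118839585 215.00213689180356 [[-0.004, -1.0, 0.02], [-0.981, 0.0, -0.196], [0.196, -0.021, -0.98]] [-26.9 546.5 967.2]
wrist 69.71645471686797 282.46399008995894 210.04577155154487 [[0.368, -0.93, -0.003], [-0.883, -0.35, 0.314], [-0.293, -0.113, -0.949]] [-648.4  -39.6  381.9]
```

View pics/side0.png

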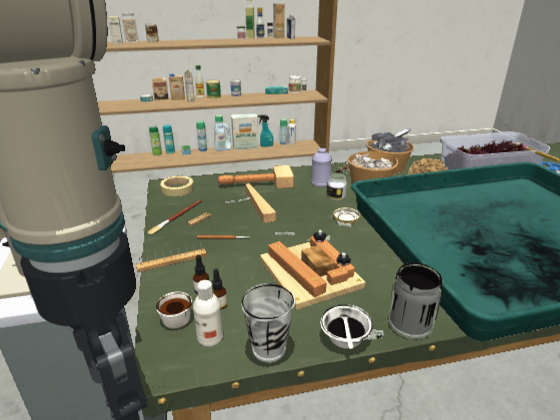

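View pics/top0.png

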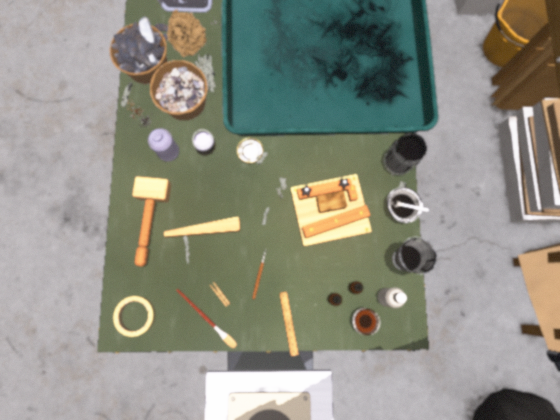

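View pics/wrist0.png

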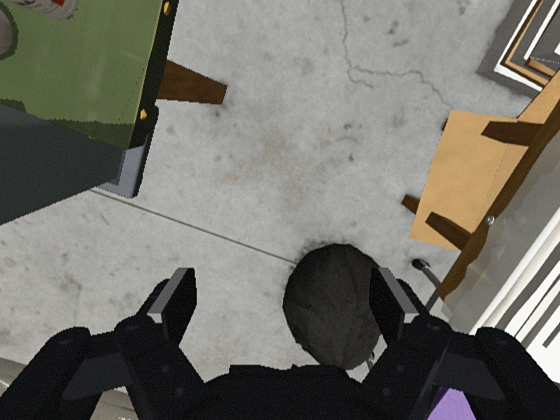

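The top view shows the board at (332,212), with its open end towards image left (world +y). The wedge is at (202,228), thin end to the left, so it needs a half turn. The mallet head is at (150,190) with its handle towards the robot. Next I measure.

```bash
python3 - <<'E'
from h import *
C=cam('top')
zs=dict(carving_board=0,board_entry=18,fence=18,printing_block=18,wedge_centre=14,wedge=0,mallet_head=22,mallet=0)
for l,z in zs.items():
    r=ctrl.mark_of(l,'top'); 
    for q in r[:2]: print('top',l,round(q['conf'],2),np.round(q['point'],1),np.round(unproj(C,q['point'],z)[0],1))
C=cam('side')
for l,z in zs.items():
    r=ctrl.mark_of(l,'side'); 
    for q in r[:2]: print('side',l,round(q['conf'],2),np.round(q['point'],1),np.round(unproj(C,q['point'],z)[0],1))
im=cv2.imread('pics/top0.png'); cv2.imwrite('pics/topz.png',cv2.resize(im[160:280,120:400],None,fx=2.8,fy=2.8,interpolation=cv2.INTER_CUBIC))
im=cv2.imread('pics/side0.png'); cv2.imwrite('pics/sidez.png',cv2.resize(im[150:310,200:400],None,fx=3.5,fy=3.5,interpolation=cv2.INTER_CUBIC))
print(ctrl.read_state()['clock'])
E
```

```text
top carving_board 0.6 [336.1 211.8] [ 566.2 -184.6    0. ]
top board_entry 0.89 [300.3 228.7] [516.2 -83.7  18. ]
top fence 0.92 [334.6 187.2] [ 631.5 -179.7   18. ]
top printing_block 0.92 [331.6 201.3] [ 591.7 -170.2   18. ]
top wedge_centre 0.87 [201.8 231. ] [510.9 180.3  14. ]
top wedge_centre 0.65 [400.  259.8] [ 432.5 -348.9   14. ]
top wedge 0.79 [203.3 227.9] [521.6 179.    0. ]
top mallet_head 0.61 [152.8 190.5] [620.6 314.7  22. ]
top mallet 0.9 [147.5 222.4] [536.9 330.6   0. ]
side carving_board 0.93 [310.3 277.5] [ 566.6 -179.7    0. ]
side board_entry 0.56 [279.2 248.4] [519.5 -77.8  18. ]
side fence 0.92 [331.3 264.8] [ 618.3 -168.4   18. ]
side fence 0.38 [257.  202.9] [510.3 162.6  18. ]
side printing_block 0.9 [313.4 269.1] [ 574.5 -174.7   18. ]
side wedge_centre 0.71 [257.6 200. ] [516.5 187.5  14. ]
side wedge 0.96 [256.8 201.9] [516.6 202.8   0. ]
side wedge 0.63 [321.1 185.2] [736.8 269.7   0. ]
side mallet_head 0.92 [284.5 176.9] [626.7 310.8  22. ]
side mallet 0.95 [256.6 187.2] [534.1 301.5   0. ]
0.95
```

View pics/topz.png

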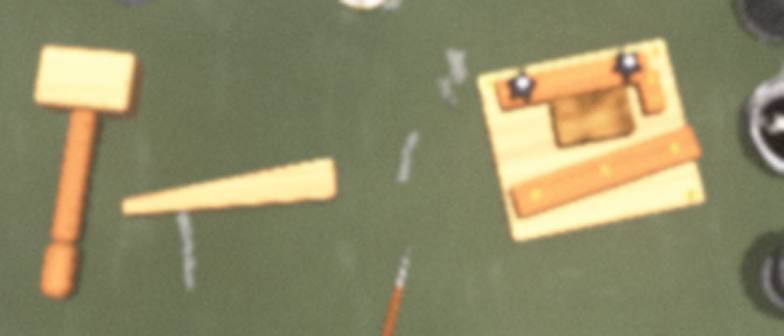

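View pics/sidez.png

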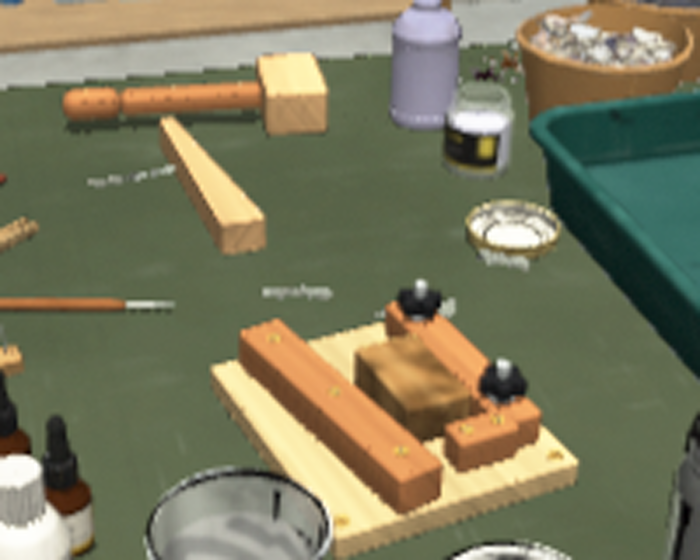

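```bash
cat >> h.py <<'E'
def st():
    s=ctrl.read_state(); p=np.array(s['eef_pos']); R=Ro.from_euler('xyz',s['tool_rot']).as_matrix(); return s,p,R
def target(phi):  # tool x down, jaw z-axis at world angle phi (deg)
    z=np.array([np.cos(np.radians(phi)),np.sin(np.radians(phi)),0]); x=np.array([0,0,-1.]); y=np.cross(z,x); return np.c_[x,y,z]
def show():
    s,p,R=st(); print('t',round(s['clock'],2),'p',np.round(p,1),'jaw',round(np.degrees(np.arctan2(R[1,2],R[0,2])),1),'tilt',np.round(R[2],3),'q',np.round(s['qpos'],2),'F',np.round(s['force'],1),'w',round(s['width'],1))
def go(pos,phi,n=None,rot_first=False):
    """print rows for a straight move to pos with jaw phi"""
    s,p,R=st(); T=target(phi); w=Ro.from_matrix(R.T@T).as_rotvec(); d=R.T@(np.array(pos)-p)
    wu=np.degrees(w)/6; du=d/750
    print('tot tool d units',np.round(du,4),'mm',np.round(d,1),'rot units',np.round(wu,2), 'min rows',max(np.linalg.norm(d)/62.5,np.abs(wu).max()))
    print(' world d in target frame units',np.round(T.T@(np.array(pos)-p)/750,4))
E
python3 - <<'E'
from h import *
show(); s,p,R=st(); print(np.round(R,3))
f,cx,cy,Rc,t=cam('wrist'); o=-Rc.T@t; print('cam in tool',np.round(R.T@(o-p),1)); print(np.round(Rc@R,3))
for l in ['dropper_a','dropper_b','gall_bottle','ink_cup','black_jar','rinse_bottle','stylus','small_jar']:
  for c in ['top']:
    r=ctrl.mark_of(l,c)
    for q in r[:2]: print(l,round(q['conf'],2),np.round(unproj(cam(c),q['point'],0)[0],0))
E
```

```text
t 0.95 p [ 239.2 -604.4  231.3] jaw -68.4 tilt [-1.  0.  0.] q [ 1.13  0.63  0.04  1.52 -0.03  1.   -0.02] F [ 0.1  0.  -0.1] w 85.3
[[ 0.     0.93   0.368]
 [ 0.     0.368 -0.93 ]
 [-1.     0.     0.   ]]
cam in tool [-142.7   82.3   -0.4]
[[ 0.001  0.     1.   ]
 [-0.314 -0.949  0.   ]
 [ 0.949 -0.314 -0.001]]
dropper_a 0.7 [ 363. -224.    0.]
dropper_a 0.56 [ 328. -163.    0.]
dropper_b 0.7 [ 363. -224.    0.]
dropper_b 0.56 [ 328. -163.    0.]
gall_bottle 0.8 [ 329. -304.    0.]
ink_cup 0.64 [ 442. -365.    0.]
ink_cup 0.3 [766. 177.   0.]
black_jar 0.7 [ 705. -372.    0.]
rinse_bottle 0.8 [752. 290.   0.]
stylus 0.51 [395.  24.   0.]
small_jar 0.73 [764. 184.   0.]
```

```bash
cat >> h.py <<'E'
def plan(pos,phi,n,fingers):
    """guide numbers: n equal rows, straight line, turn about tool x spread evenly"""
    s,p,R=st(); pos=np.array(pos,float); a0=np.degrees(np.arctan2(R[1,2],R[0,2])); da=(phi-a0+180)%360-180
    print('dist',round(np.linalg.norm(pos-p),1),'turn',round(da,1),'perrow mm',round(np.linalg.norm(pos-p)/n,1),'wx/row',round(-da/6/n,2), 'level err rotvec(units)',np.round(np.degrees(Ro.from_matrix(R.T@target(a0)).as_rotvec())/6,2))
    for i in range(n):
        T=target(a0+da*i/n); d=T.T@(pos-p)/n/750
        print(i,'dx %.3f dy %.3f dz %.3f wx %.2f'%(d[0],d[1],d[2],-da/6/n),'fingers',fingers)
E
python3 - <<'E'
from h import *
plan([562,-150,180],12,14,0)
E
```

```text
dist 559.8 turn 80.4 perrow mm 40.0 wx/row -0.96 level err rotvec(units) [ 0.  0. -0.]
0 dx 0.005 dy 0.045 dz -0.029 wx -0.96 fingers 0
1 dx 0.005 dy 0.047 dz -0.024 wx -0.96 fingers 0
2 dx 0.005 dy 0.049 dz -0.019 wx -0.96 fingers 0
3 dx 0.005 dy 0.051 dz -0.014 wx -0.96 fingers 0
4 dx 0.005 dy 0.052 dz -0.009 wx -0.96 fingers 0
5 dx 0.005 dy 0.053 dz -0.004 wx -0.96 fingers 0
6 dx 0.005 dy 0.053 dz 0.001 wx -0.96 fingers 0
7 dx 0.005 dy 0.053 dz 0.007 wx -0.96 fingers 0
8 dx 0.005 dy 0.052 dz 0.012 wx -0.96 fingers 0
9 dx 0.005 dy 0.050 dz 0.017 wx -0.96 fingers 0
10 dx 0.005 dy 0.048 dz 0.022 wx -0.96 fingers 0
11 dx 0.005 dy 0.046 dz 0.027 wx -0.96 fingers 0
12 dx 0.005 dy 0.043 dz 0.031 wx -0.96 fingers 0
13 dx 0.005 dy 0.040 dz 0.035 wx -0.96 fingers 0
```

Request:
servo_tool:
  rows:
    - {"dx":0.005,"dy":0.045,"dz":-0.029,"wx":-0.96,"wy":0,"wz":0,"fingers":0}
    - {"dx":0.005,"dy":0.047,"dz":-0.024,"wx":-0.96,"wy":0,"wz":0,"fingers":0}
    - {"dx":0.005,"dy":0.049,"dz":-0.019,"wx":-0.96,"wy":0,"wz":0,"fingers":0}
    - {"dx":0.005,"dy":0.051,"dz":-0.014,"wx":-0.96,"wy":0,"wz":0,"fingers":0}
    - {"dx":0.005,"dy":0.052,"dz":-0.009,"wx":-0.96,"wy":0,"wz":0,"fingers":0}

```text
clock: 1.98
eef_pos: [355.6, -442.2, 212.7]
tool_rot: [-0.072, 1.57, -0.761]
force: [0.4, -0.2, 0.2]
width: 85.4
```

Request:
servo_tool:
  rows:
    - {"dx":0.005,"dy":0.053,"dz":-0.004,"wx":-0.96,"wy":0,"wz":0,"fingers":0}
    - {"dx":0.005,"dy":0.053,"dz":0.001,"wx":-0.96,"wy":0,"wz":0,"fingers":0}
    - {"dx":0.005,"dy":0.053,"dz":0.007,"wx":-0.96,"wy":0,"wz":0,"fingers":0}
    - {"dx":0.005,"dy":0.052,"dz":0.012,"wx":-0.96,"wy":0,"wz":0,"fingers":0}
    - {"dx":0.005,"dy":0.05,"dz":0.017,"wx":-0.96,"wy":0,"wz":0,"fingers":0}

```text
clock: 2.6
eef_pos: [470.9, -279.6, 193.9]
tool_rot: [-0.388, 1.57, -0.573]
force: [1.8, 0.6, 0.1]
width: 85.4
```

Request:
servo_tool:
  rows:
    - {"dx":0.005,"dy":0.048,"dz":0.022,"wx":-0.96,"wy":0,"wz":0,"fingers":1}
    - {"dx":0.005,"dy":0.046,"dz":0.027,"wx":-0.96,"wy":0,"wz":0,"fingers":1}
    - {"dx":0.005,"dy":0.043,"dz":0.031,"wx":-0.96,"wy":0,"wz":0,"fingers":1}
    - {"dx":0.005,"dy":0.04,"dz":0.035,"wx":-0.96,"wy":0,"wz":0,"fingers":1}
    - {"dx":0,"dy":0,"dz":0,"wx":0,"wy":0,"wz":0,"fingers":1}

```text
clock: 3.22
eef_pos: [563.7, -146.1, 178.8]
tool_rot: [0.797, 1.568, 1.016]
force: [0.4, -0.8, -0.2]
width: -0.1
```

```bash
cat > look1.py <<'E'
from h import *
import sys
n=sys.argv[1]
show()
C=cam('wrist'); im=save(n,'wrist')
E
python3 look1.py w1; python3 - <<'E'
from h import *
zs=dict(carving_board=0,board_entry=18,fence=18,printing_block=18)
for k in ['wrist','top']:
  C=cam(k)
  for l,z in zs.items():
    for q in ctrl.mark_of(l,k)[:1]: print(k,l,round(q['conf'],2),np.round(q['point'],1),np.round(unproj(C,q['point'],z)[0],1))
E
```

```text
t 3.23 p [ 563.7 -146.1  178.8] jaw 12.6 tilt [-1.     0.002  0.002] q [ 0.43  0.61 -0.34  1.76  0.26  0.81  0.18] F [ 0.4 -0.8 -0.2] w -0.1
wrist carving_board 0.63 [276.2 218.6] [ 564.4 -183.9    0. ]
wrist board_entry 0.84 [250.4 119.9] [518.  -83.9  18. ]
wrist fence 0.86 [338.1 225.4] [ 630.2 -170.8   18. ]
wrist printing_block 0.59 [300.3 217.6] [ 588.3 -170.9   18. ]
top carving_board 0.6 [336.1 211.8] [ 566.2 -184.6    0. ]
top board_entry 0.89 [300.3 228.7] [516.2 -83.7  18. ]
top fence 0.92 [334.6 187.2] [ 631.5 -179.7   18. ]
top printing_block 0.92 [331.6 201.3] [ 591.7 -170.2   18. ]
```

View pics/w1.png

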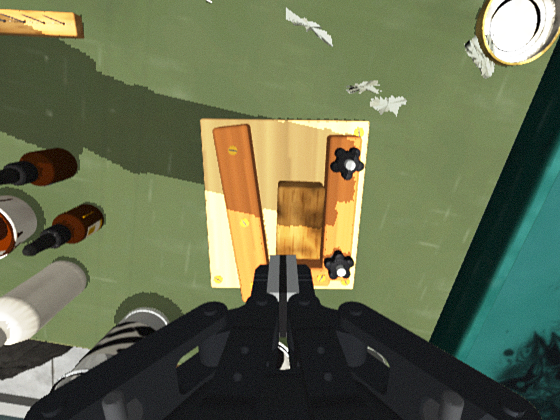

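```bash
python3 - <<'E'
import cv2
im=cv2.imread('pics/w1.png'); cv2.imwrite('pics/w1z.png',cv2.resize(im[110:300,190:380],None,fx=3.15,fy=3.15,interpolation=cv2.INTER_CUBIC))
E
```

```text
(no output)
```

View pics/w1z.png

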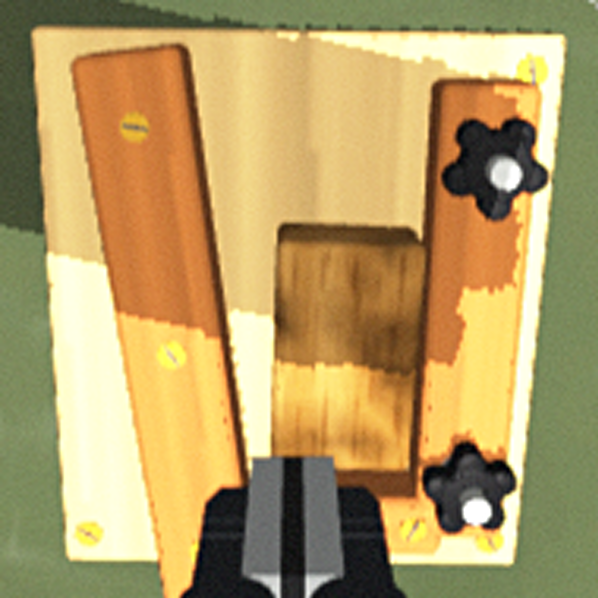

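```bash
cat >> h.py <<'E'
def fit(C,B,px,z):
    from scipy.optimize import least_squares
    W=unproj(C,px,z)[:,:2]; B=np.array(B,float)
    def r(v):
        c,s=np.cos(v[2]),np.sin(v[2]); return (B@np.array([[c,s],[-s,c]])+v[:2]-W).ravel()
    o=least_squares(r,[560,-180,.2]); return o.x,o.fun.reshape(-1,2)
def tob(bp,W): 
    c,s=np.cos(bp[2]),np.sin(bp[2]); return (np.atleast_2d(W)[:,:2]-bp[:2])@np.array([[c,-s],[s,c]])
def tow(bp,B):
    c,s=np.cos(bp[2]),np.sin(bp[2]); return np.atleast_2d(B)@np.array([[c,s],[-s,c]])+bp[:2]
E
python3 - <<'E'
from h import *
C=cam('wrist'); g=lambda L:np.array(L)/3.15+[190,110]-0.3
bp,res=fit(C,[[-75,110],[90,110],[-75,-77.5],[90,-77.5]],g([[33,28],[565,36],[68,562],[513,567]]),18)
print(bp,np.degrees(bp[2])); print(np.round(res,1))
print('fence top left edge',np.round(tob(bp,unproj(C,g([[433,90],[424,300],[416,450]]),42)),1))
print('block',np.round(tob(bp,unproj(C,g([[283,240],[420,243],[273,467],[412,472]]),48)),1))
print('rail face top',np.round(tob(bp,unproj(C,g([[187,50],[215,260],[243,480]]),46)),1))
print('marks top entry',tob(bp,[[516.2,-83.7],[518,-83.9],[630.2,-170.8],[631.5,-179.7],[519.5,-77.8]]))
E
```

```text
[ 5.64058996e+02 -1.88786937e+02  1.97838573e-01] 11.335315263532381
[[-0.9 -0.5]
 [ 1.  -0.1]
 [-0.5  0.3]
 [ 0.5  0.3]]
fence top left edge [[ 46.   95.5]
 [ 47.1  32.3]
 [ 47.4 -18.8]]
block [[  3.4  52.1]
 [ 44.   51.8]
 [  1.1 -22.5]
 [ 45.7 -23.6]]
rail face top [[-24.  105.8]
 [-16.9  45.2]
 [ -8.6 -28.3]]
marks top entry [[-26.2705514  112.44379055]
 [-24.54497285 111.89390086]
 [ 68.38617928   4.63602953]
 [ 67.91152141  -4.34588006]
 [-21.87527409 117.58008663]]
```

```bash
python3 - <<'E'
from h import *
C=cam('wrist'); g=lambda L:np.array(L)/3.15+[190,110]-0.3
bp=np.array([564.06,-188.79,.19784])
for z in (50,60,70): print(z,np.round(tob(bp,unproj(C,g([[443,165],[548,185],[505,172],[495,215]]),z)),1).tolist())
print('fence right',np.round(tob(bp,unproj(C,g([[540,90],[520,430]]),42)),1))
print('stop',np.round(tob(bp,unproj(C,g([[436,550]]),42)),1))
for B in ([22,80],[22,60],[22,48]): print(B,tow(bp,[B]))
w=tow(bp,[[22,80]])[0]; plan([w[0],w[1],90],11.34,3,1)
w=tow(bp,[[22,80]])[0]; plan([w[0],w[1],28],11.34,4,1)
E
```

```text
50 [[49.0, 75.3], [79.6, 70.0], [66.9, 73.5], [65.1, 61.0]]
60 [[47.4, 76.9], [76.9, 71.8], [64.6, 75.2], [62.8, 63.1]]
70 [[45.8, 78.5], [74.1, 73.6], [62.4, 76.9], [60.6, 65.2]]
fence right [[ 76.8  96. ]
 [ 80.6 -11.2]]
stop [[ 56.2 -55.9]]
[22, 80] [[ 569.90670116 -106.02638429]]
[22, 60] [[ 573.83773966 -125.63625263]]
[22, 48] [[ 576.19636276 -137.40217363]]
dist 100.1 turn -0.8 perrow mm 33.4 wx/row 0.04 level err rotvec(units) [-0.  0.  0.]
0 dx 0.040 dy 0.019 dz 0.008 wx 0.04 fingers 1
1 dx 0.040 dy 0.019 dz 0.008 wx 0.04 fingers 1
2 dx 0.040 dy 0.019 dz 0.008 wx 0.04 fingers 1
dist 157.8 turn -0.8 perrow mm 39.5 wx/row 0.03 level err rotvec(units) [-0.  0.  0.]
0 dx 0.050 dy 0.014 dz 0.006 wx 0.03 fingers 1
1 dx 0.050 dy 0.014 dz 0.006 wx 0.03 fingers 1
2 dx 0.050 dy 0.014 dz 0.006 wx 0.03 fingers 1
3 dx 0.050 dy 0.014 dz 0.006 wx 0.03 fingers 1
```

Request:
servo_tool:
  rows:
    - {"dx":0.04,"dy":0.02,"dz":0.006,"wx":0.04,"wy":0,"wz":0,"fingers":1}
    - {"dx":0.05,"dy":0.02,"dz":0.006,"wx":0.04,"wy":0,"wz":0,"fingers":1}
    - {"dx":0.05,"dy":0.018,"dz":0.006,"wx":0.04,"wy":0,"wz":0,"fingers":1}
    - {"dx":0.04,"dy":0,"dz":0.003,"wx":0,"wy":0,"wz":0,"fingers":1}
    - {"dx":0.02,"dy":0,"dz":0,"wx":0,"wy":0,"wz":0,"fingers":1}

```text
clock: 4.3
eef_pos: [567.4, -104.6, 27.4]
tool_rot: [2.891, 1.569, 3.092]
force: [0.5, -0.9, 0.1]
width: 0.1
```

```bash
cat > bd.py <<'E'
from h import *
bp=np.array([564.06,-188.79,.19784])
def sb():
    show(); s,p,R=st(); print('tcp board',np.round(tob(bp,[p[:2]]),1),'F board',np.round(tob([0,0,bp[2]],[s['force'][:2]]),1), 'err to board-aligned',np.round(np.degrees(Ro.from_matrix(R.T@target(np.degrees(bp[2]))).as_rotvec())/6,2))
if __name__=='__main__': sb()
E
python3 bd.py; python3 look1.py w2
```

```text
t 4.3 p [ 567.4 -104.6   27.4] jaw 11.5 tilt [-1.     0.    -0.002] q [ 0.28  0.82 -0.23  1.86  0.36  0.5   0.  ] F [ 0.5 -0.9  0.1] w 0.1
tcp board [[19.9 81.9]] F board [[ 0.3 -1. ]] err to board-aligned [ 0.03 -0.02 -0.  ]
t 4.3 p [ 567.4 -104.6   27.4] jaw 11.5 tilt [-1.     0.    -0.002] q [ 0.28  0.82 -0.23  1.86  0.36  0.5   0.  ] F [ 0.5 -0.9  0.1] w 0.1
```

View pics/w2.png

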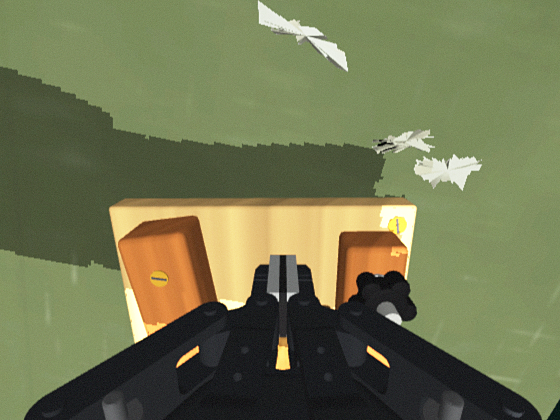

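Request:
servo_tool:
  rows:
    - {"dx":0,"dy":-0.016,"dz":0.002,"wx":0.03,"wy":0,"wz":0,"fingers":1}
    - {"dx":0,"dy":-0.01,"dz":0.001,"wx":0,"wy":0,"wz":0,"fingers":1}
    - {"dx":0,"dy":-0.008,"dz":0,"wx":0,"wy":0,"wz":0,"fingers":1}
    - {"dx":0,"dy":-0.006,"dz":0,"wx":0,"wy":0,"wz":0,"fingers":1}

```text
clock: 4.85
eef_pos: [576.6, -132.1, 29.8]
tool_rot: [1.004, 1.568, 1.202]
force: [-3.0, 9.6, 6.9]
width: -0.5
```

```bash
python3 bd.py
```

```text
t 4.85 p [ 576.6 -132.1   29.8] jaw 11.3 tilt [-1.     0.002  0.001] q [ 0.33  0.83 -0.25  1.82  0.36  0.53  0.05] F [-3.   9.6  6.9] w -0.5
tcp board [[23.4 53.1]] F board [[-1.1 10.1]] err to board-aligned [-0.    0.01 -0.02]
```

```bash
python3 - <<'E'
from h import *
a=save('t2','top'); b=save('s2','side')
o=np.vstack([cv2.resize(a[160:260,270:390],None,fx=4,fy=4,interpolation=3)]); cv2.imwrite('pics/c2.png',o[:,:,::-1])
cv2.imwrite('pics/s2z.png',cv2.resize(b[200:310,240:380],None,fx=4,fy=4,interpolation=3)[:,:,::-1])
E
```

```text
(no output)
```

View pics/c2.png

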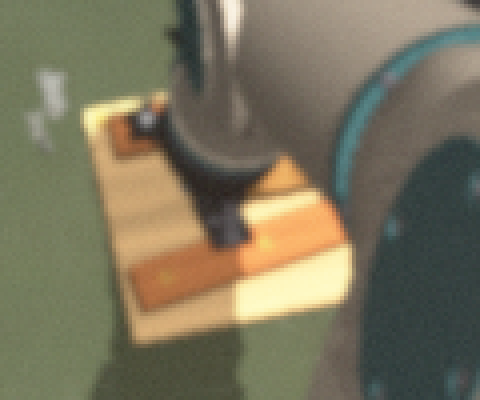

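View pics/s2z.png

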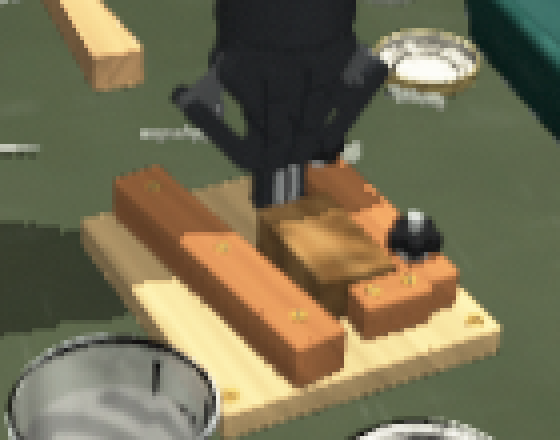

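Request:
servo_tool:
  rows:
    - {"dx":0,"dy":-0.003,"dz":0,"wx":0,"wy":0,"wz":0,"fingers":1}
    - {"dx":0,"dy":0,"dz":0,"wx":0,"wy":0,"wz":0,"fingers":1}

```text
clock: 5.2
eef_pos: [576.6, -132.1, 29.6]
tool_rot: [1.426, 1.567, 1.626]
force: [-3.5, 8.9, 6.5]
width: -0.2
```

```bash
python3 bd.py
```

```text
t 5.2 p [ 576.6 -132.1   29.6] jaw 11.5 tilt [-1.     0.004  0.001] q [ 0.34  0.83 -0.25  1.82  0.36  0.53  0.05] F [-3.5  8.9  6.5] w -0.2
tcp board [[23.4 53.2]] F board [[-1.6  9.4]] err to board-aligned [ 0.02  0.01 -0.04]
```

```bash
python3 - <<'E'
from bd import *
C=cam('side'); g=lambda L:np.array(L)/4+[240,200]-.4
print('block top corners: near-right, near-left, far-left',np.round(tob(bp,unproj(C,g([[398,268],[347,285],[260,212]]),48)),1).tolist())
print('stop top: inner-left, outer-left, outer-right',np.round(tob(bp,unproj(C,g([[350,291],[367,312],[458,268]]),42)),1).tolist())
print('rail top corners',np.round(tob(bp,unproj(C,g([[303,345],[345,325],[160,168],[115,180]]),46)),1).tolist())
print('plate',np.round(tob(bp,unproj(C,g([[499,322],[222,412],[82,220]]),18)),1).tolist())
E
```

```text
block top corners: near-right, near-left, far-left [[46.2, -38.2], [14.3, -40.0], [4.0, 38.3]]
stop top: inner-left, outer-left, outer-right [[17.5, -38.3], [16.5, -57.4], [80.0, -44.6]]
rail top corners [[-28.8, -71.6], [-1.9, -66.4], [-26.6, 104.8], [-55.3, 103.9]]
plate [[93.2, -67.6], [-72.5, -70.7], [-72.8, 112.5]]
```

Request:
servo_tool:
  rows:
    - {"dx":0,"dy":0.02,"dz":0,"wx":0,"wy":0,"wz":0,"fingers":1}
    - {"dx":-0.05,"dy":0.02,"dz":0,"wx":0,"wy":0,"wz":0,"fingers":1}
    - {"dx":-0.08,"dy":0.02,"dz":0,"wx":0,"wy":0,"wz":0,"fingers":1}

```text
clock: 5.58
eef_pos: [566.3, -91.4, 125.8]
tool_rot: [3.006, 1.567, -3.08]
force: [1.2, -0.3, 0.1]
width: -0.1
```

```bash
python3 - <<'E'
from bd import *
sb()
C=cam('top'); g=lambda L:np.array(L)/2.8+[120,160]-.3
W=unproj(C,g([[123,198],[123,215],[334,160],[336,198]]),28); print(np.round(W,1))
th=(W[0]+W[1])/2; tk=(W[2]+W[3])/2; d=tk-th; print('len',np.linalg.norm(d),'dir',np.degrees(np.arctan2(d[1],d[0])))
plan([517,190,130],187,30,0)
E
```

```text
t 5.58 p [566.3 -91.4 125.8] jaw 11.3 tilt [-1.     0.001 -0.004] q [ 0.3   0.67 -0.3   1.82  0.29  0.69  0.03] F [ 1.2 -0.3  0.1] w -0.1
tcp board [[21.3 95. ]] F board [[ 1.1 -0.5]] err to board-aligned [-0.   -0.04 -0.01]
[[510.3 278.1  28. ]
 [494.2 277.2  28. ]
 [546.7  80.3  28. ]
 [510.1  77.8  28. ]]
len 200.32409276509662 dir -82.49853369889334
dist 285.7 turn 175.7 perrow mm 9.5 wx/row -0.98 level err rotvec(units) [-0.   -0.04 -0.01]
0 dx -0.000 dy 0.013 dz 0.000 wx -0.98 fingers 0
1 dx -0.000 dy 0.013 dz 0.002 wx -0.98 fingers 0
2 dx -0.000 dy 0.012 dz 0.003 wx -0.98 fingers 0
3 dx -0.000 dy 0.012 dz 0.004 wx -0.98 fingers 0
4 dx -0.000 dy 0.012 dz 0.005 wx -0.98 fingers 0
5 dx -0.000 dy 0.011 dz 0.006 wx -0.98 fingers 0
6 dx -0.000 dy 0.010 dz 0.008 wx -0.98 fingers 0
7 dx -0.000 dy 0.009 dz 0.009 wx -0.98 fingers 0
8 dx -0.000 dy 0.008 dz 0.009 wx -0.98 fingers 0
9 dx -0.000 dy 0.007 dz 0.010 wx -0.98 fingers 0
10 dx -0.000 dy 0.006 dz 0.011 wx -0.98 fingers 0
11 dx -0.000 dy 0.005 dz 0.012 wx -0.98 fingers 0
12 dx -0.000 dy 0.004 dz 0.012 wx -0.98 fingers 0
13 dx -0.00
[... 152 characters left out ...]
dy -0.001 dz 0.013 wx -0.98 fingers 0
17 dx -0.000 dy -0.002 dz 0.012 wx -0.98 fingers 0
18 dx -0.000 dy -0.004 dz 0.012 wx -0.98 fingers 0
19 dx -0.000 dy -0.005 dz 0.012 wx -0.98 fingers 0
20 dx -0.000 dy -0.006 dz 0.011 wx -0.98 fingers 0
21 dx -0.000 dy -0.007 dz 0.010 wx -0.98 fingers 0
22 dx -0.000 dy -0.008 dz 0.010 wx -0.98 fingers 0
23 dx -0.000 dy -0.009 dz 0.009 wx -0.98 fingers 0
24 dx -0.000 dy -0.010 dz 0.008 wx -0.98 fingers 0
25 dx -0.000 dy -0.011 dz 0.007 wx -0.98 fingers 0
26 dx -0.000 dy -0.011 dz 0.006 wx -0.98 fingers 0
27 dx -0.000 dy -0.012 dz 0.004 wx -0.98 fingers 0
28 dx -0.000 dy -0.012 dz 0.003 wx -0.98 fingers 0
29 dx -0.000 dy -0.013 dz 0.002 wx -0.98 fingers 0
```

Request:
servo_tool:
  rows:
    - {"dx":0,"dy":0.013,"dz":0,"wx":-0.98,"wy":0,"wz":0,"fingers":0}
    - {"dx":0,"dy":0.013,"dz":0.002,"wx":-0.98,"wy":0,"wz":0,"fingers":0}
    - {"dx":0,"dy":0.012,"dz":0.003,"wx":-0.98,"wy":0,"wz":0,"fingers":0}
    - {"dx":0,"dy":0.012,"dz":0.004,"wx":-0.98,"wy":0,"wz":0,"fingers":0}
    - {"dx":0,"dy":0.012,"dz":0.005,"wx":-0.98,"wy":0,"wz":0,"fingers":0}

```text
clock: 6.2
eef_pos: [559.2, -44.5, 126.4]
tool_rot: [-1.929, 1.57, -1.215]
force: [-0.0, 1.0, -0.5]
width: 85.1
```

Request:
servo_tool:
  rows:
    - {"dx":0,"dy":0.011,"dz":0.006,"wx":-0.98,"wy":0,"wz":0,"fingers":0}
    - {"dx":0,"dy":0.01,"dz":0.008,"wx":-0.98,"wy":0,"wz":0,"fingers":0}
    - {"dx":0,"dy":0.009,"dz":0.009,"wx":-0.98,"wy":0,"wz":0,"fingers":0}
    - {"dx":0,"dy":0.008,"dz":0.009,"wx":-0.98,"wy":0,"wz":0,"fingers":0}
    - {"dx":0,"dy":0.007,"dz":0.01,"wx":-0.98,"wy":0,"wz":0,"fingers":0}

```text
clock: 6.82
eef_pos: [551.6, 1.6, 126.4]
tool_rot: [-2.417, 1.57, -1.19]
force: [-0.1, -0.3, 0.5]
width: 85.3
```

Request:
servo_tool:
  rows:
    - {"dx":0,"dy":0.006,"dz":0.011,"wx":-0.98,"wy":0,"wz":0,"fingers":0}
    - {"dx":0,"dy":0.005,"dz":0.012,"wx":-0.98,"wy":0,"wz":0,"fingers":0}
    - {"dx":0,"dy":0.004,"dz":0.012,"wx":-0.98,"wy":0,"wz":0,"fingers":0}
    - {"dx":0,"dy":0.003,"dz":0.012,"wx":-0.98,"wy":0,"wz":0,"fingers":0}
    - {"dx":0,"dy":0.001,"dz":0.013,"wx":-0.98,"wy":0,"wz":0,"fingers":0}

```text
clock: 7.45
eef_pos: [543.8, 48.6, 126.3]
tool_rot: [-2.945, 1.57, -1.205]
force: [0.7, -0.4, -0.4]
width: 85.7
```

```bash
python3 - <<'E'
from bd import *
sb()
E
```

```text
t 7.45 p [543.8  48.6 126.3] jaw 99.7 tilt [-1.    -0.    -0.001] q [ 0.31  0.72 -0.71  1.9   0.66  0.77  0.97] F [ 0.7 -0.4 -0.4] w 85.7
tcp board [[ 26.8 236.7]] F board [[ 0.6 -0.6]] err to board-aligned [ 1.473e+01 -1.000e-02  1.000e-02]
```

Request:
servo_tool:
  rows:
    - {"dx":0,"dy":0,"dz":0.013,"wx":-0.98,"wy":0,"wz":0,"fingers":0}
    - {"dx":0,"dy":-0.001,"dz":0.013,"wx":-0.98,"wy":0,"wz":0,"fingers":0}
    - {"dx":0,"dy":-0.002,"dz":0.012,"wx":-0.98,"wy":0,"wz":0,"fingers":0}
    - {"dx":0,"dy":-0.004,"dz":0.012,"wx":-0.98,"wy":0,"wz":0,"fingers":0}
    - {"dx":0,"dy":-0.005,"dz":0.012,"wx":-0.98,"wy":0,"wz":0,"fingers":0}

```text
clock: 8.07
eef_pos: [535.3, 95.7, 126.2]
tool_rot: [2.887, 1.57, -1.143]
force: [0.5, 0.4, -1.1]
width: 85.0
```

Request:
servo_tool:
  rows:
    - {"dx":0,"dy":-0.006,"dz":0.011,"wx":-0.98,"wy":0,"wz":0,"fingers":0}
    - {"dx":0,"dy":-0.007,"dz":0.01,"wx":-0.98,"wy":0,"wz":0,"fingers":0}
    - {"dx":0,"dy":-0.008,"dz":0.01,"wx":-0.98,"wy":0,"wz":0,"fingers":0}
    - {"dx":0,"dy":-0.009,"dz":0.009,"wx":-0.98,"wy":0,"wz":0,"fingers":0}
    - {"dx":0,"dy":-0.01,"dz":0.008,"wx":-0.98,"wy":0,"wz":0,"fingers":0}

```text
clock: 8.7
eef_pos: [526.3, 142.1, 126.2]
tool_rot: [2.38, 1.57, -1.137]
force: [0.7, -0.5, -0.3]
width: 85.4
```

Request:
servo_tool:
  rows:
    - {"dx":0,"dy":-0.011,"dz":0.007,"wx":-0.98,"wy":0,"wz":0,"fingers":0}
    - {"dx":0,"dy":-0.011,"dz":0.006,"wx":-0.98,"wy":0,"wz":0,"fingers":0}
    - {"dx":0,"dy":-0.011,"dz":0.004,"wx":-0.98,"wy":0,"wz":0,"fingers":0}
    - {"dx":0,"dy":-0.008,"dz":0.003,"wx":-0.5,"wy":0,"wz":0,"fingers":0}
    - {"dx":0,"dy":0,"dz":0,"wx":0,"wy":0,"wz":0,"fingers":0}

```text
clock: 9.32
eef_pos: [518.8, 176.2, 126.2]
tool_rot: [2.172, 1.571, -0.988]
force: [0.2, 0.1, 0.6]
width: 85.7
```

```bash
python3 look1.py w3; python3 - <<'E'
from h import *
for k in ['wrist']:
  C=cam(k)
  for l,z in dict(wedge_centre=14,wedge=0).items():
    for q in ctrl.mark_of(l,k)[:1]: print(k,l,round(q['conf'],2),np.round(q['point'],1),np.round(unproj(C,q['point'],z)[0],1))
E
```

```text
t 9.32 p [518.8 176.2 126.2] jaw 179.0 tilt [-1.  0. -0.] q [ 0.24  0.85 -1.03  1.89  0.91  0.96  1.89] F [0.2 0.1 0.6] w 85.7
wrist wedge_centre 0.75 [288.6 211.1] [514.9 181.7  14. ]
```

View pics/w3.png

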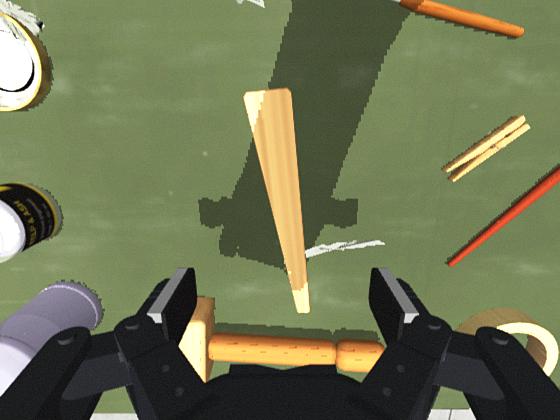

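```bash
python3 - <<'E'
from h import *
import cv2
im=cv2.imread('pics/w3.png'); cv2.imwrite('pics/w3z.png',cv2.resize(im[80:320,220:340],None,fx=2.5,fy=2.5,interpolation=cv2.INTER_CUBIC))
C=cam('wrist')
W=unproj(C,[[245,93],[291,89],[296,312],[309,311]],28);print(np.round(W,1))
for a,b in((0,2),(1,3)): 
  d=W[a]-W[b]; print(np.linalg.norm(d),np.degrees(np.arctan2(d[1],d[0])))
print(np.linalg.norm(W[0]-W[1]),np.linalg.norm(W[2]-W[3]))
E
```

```text
[[546.6  83.1  28. ]
 [512.2  81.   28. ]
 [509.5 277.8  28. ]
 [497.2 276.9  28. ]]
198.15847617558117 -79.22710693596515
196.4635667734954 -85.6176284529833
34.41211336721995 12.352379624985696
```

View pics/w3z.png

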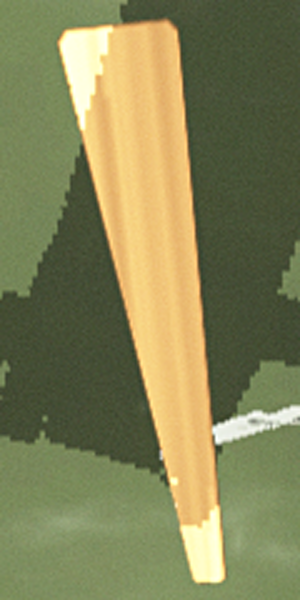

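```bash
python3 - <<'E'
from h import *
plan([523,133,1],185.5,5,0)
E
```

```text
dist 132.3 turn 6.6 perrow mm 26.5 wx/row -0.22 level err rotvec(units) [-0.   -0.   -0.01]
0 dx 0.033 dy 0.011 dz -0.001 wx -0.22 fingers 0
1 dx 0.033 dy 0.011 dz -0.001 wx -0.22 fingers 0
2 dx 0.033 dy 0.011 dz -0.001 wx -0.22 fingers 0
3 dx 0.033 dy 0.011 dz -0.000 wx -0.22 fingers 0
4 dx 0.033 dy 0.011 dz -0.000 wx -0.22 fingers 0
```

Request:
servo_tool:
  rows:
    - {"dx":0.03,"dy":0.016,"dz":-0.001,"wx":-0.4,"wy":0,"wz":0,"fingers":0}
    - {"dx":0.035,"dy":0.016,"dz":-0.001,"wx":-0.4,"wy":0,"wz":0,"fingers":0}
    - {"dx":0.04,"dy":0.016,"dz":-0.001,"wx":-0.3,"wy":0,"wz":0,"fingers":0}
    - {"dx":0.038,"dy":0.008,"dz":0,"wx":0,"wy":0,"wz":0,"fingers":0}
    - {"dx":0.022,"dy":0,"dz":0,"wx":0,"wy":0,"wz":0,"fingers":0}

```text
clock: 10.1
eef_pos: [522.4, 132.7, 1.2]
tool_rot: [0.754, 1.569, -2.293]
force: [-0.5, -0.2, -0.5]
width: 85.5
```

```bash
python3 look1.py w4;python3 - <<'E'
from h import *
plan([523,133,1],185.5,1,0)
E
```

```text
t 10.1 p [522.4 132.7   1.2] jaw -174.6 tilt [-1.     0.001  0.001] q [ 0.24  1.02 -0.89  1.96  1.17  0.8   1.88] F [-0.5 -0.2 -0.5] w 85.5
dist 1.7 turn 0.0 perrow mm 1.7 wx/row -0.0 level err rotvec(units) [ 0.    0.03 -0.01]
0 dx -0.001 dy 0.000 dz -0.002 wx -0.00 fingers 0
```

View pics/w4.png

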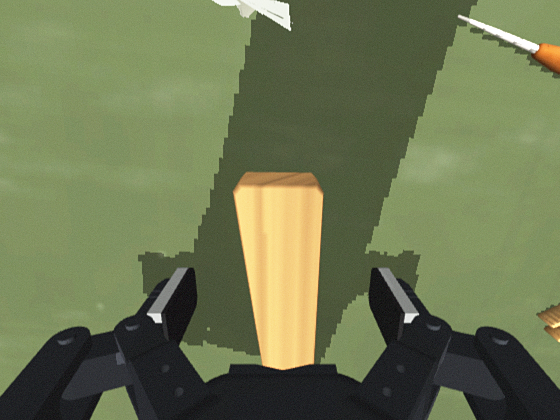

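The wedge's thick end sits centred between the open fingers (thick end near row 180). I close on it.

Request:
servo_tool:
  rows:
    - {"dx":0,"dy":0,"dz":0,"wx":0,"wy":0,"wz":0,"fingers":1}
    - {"dx":0,"dy":0,"dz":0,"wx":0,"wy":0,"wz":0,"fingers":1}
    - {"dx":0,"dy":0,"dz":0,"wx":0,"wy":0,"wz":0,"fingers":1}
    - {"dx":0,"dy":0,"dz":0,"wx":0,"wy":0,"wz":0,"fingers":1}

```text
clock: 10.65
eef_pos: [522.9, 134.5, 3.8]
tool_rot: [-3.124, 1.57, 0.115]
force: [-1.4, -1.2, 5.8]
width: 29.5
```

Request:
servo_tool:
  rows:
    - {"dx":-0.03,"dy":0,"dz":0,"wx":0,"wy":0,"wz":0,"fingers":1}
    - {"dx":-0.05,"dy":0,"dz":0,"wx":0,"wy":0,"wz":0,"fingers":1}
    - {"dx":-0.05,"dy":0,"dz":0,"wx":0,"wy":0,"wz":0,"fingers":1}

```text
clock: 11.02
eef_pos: [522.4, 134.0, 101.3]
tool_rot: [0.731, 1.57, -2.313]
force: [0.2, -0.3, -1.8]
width: 29.5
```

```bash
python3 look1.py w5;python3 - <<'E'
from h import *
b=save('s5','side'); cv2.imwrite('pics/s5z.png',cv2.resize(b[130:290,180:380],None,fx=3.5,fy=3.5,interpolation=3)[:,:,::-1])
E
```

```text
t 11.03 p [522.4 134.  101.3] jaw -174.4 tilt [-1.  0.  0.] q [ 0.31  0.89 -1.02  1.93  0.97  0.93  2.03] F [ 0.2 -0.3 -1.8] w 29.5
```

View pics/w5.png

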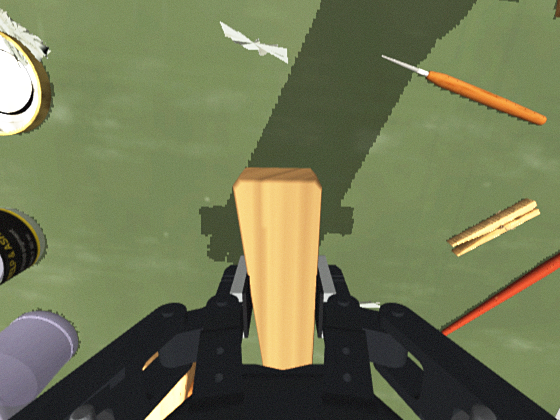

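View pics/s5z.png

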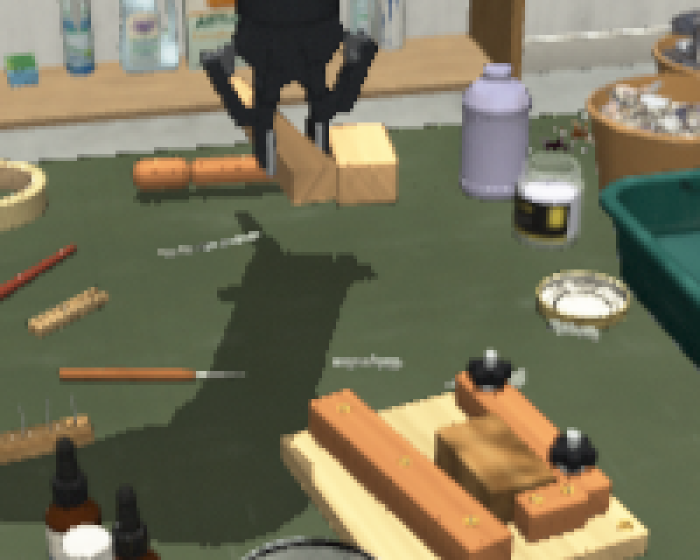

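```bash
python3 - <<'E'
import cv2
im=cv2.imread('pics/w5.png'); cv2.imwrite('pics/w5z.png',cv2.resize(im[160:380,210:350],None,fx=2.7,fy=2.7,interpolation=cv2.INTER_CUBIC))
E
```

```text
(no output)
```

View pics/w5z.png

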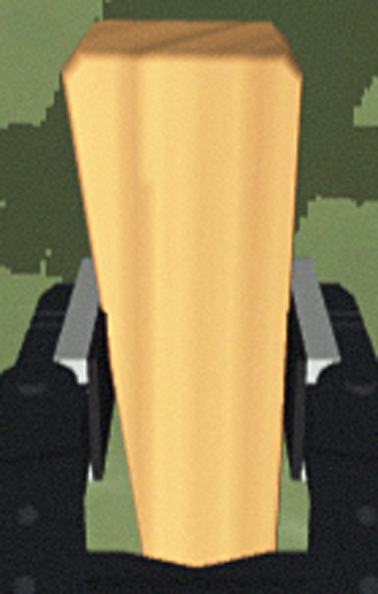

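```bash
python3 - <<'E'
from h import *
C=cam('wrist'); s,p,R=st(); g=lambda L:np.array(L)/2.7+[210,160]-.3
for zt in (125.5,122):
  W=unproj(C,g([[302,80],[277,550],[64,80],[143,550],[180,57]]),zt); T=(W-p)@R; print(np.round(T,1).tolist())
  a=T[1]-T[0];b=T[3]-T[2]; print('right edge slope deg',np.degrees(np.arctan2(a[2],a[1])),'left',np.degrees(np.arctan2(b[2],b[1])))
E
```

```text
[[-21.8, 48.7, 14.8], [-21.6, -42.7, 13.8], [-21.5, 48.7, -21.7], [-21.4, -42.9, -11.5], [-21.6, 52.3, -3.9]]
right edge slope deg -179.4051217074231 left 173.6269455162468
[[-18.3, 47.8, 15.2], [-18.1, -46.2, 14.2], [-18.0, 47.8, -22.3], [-17.9, -46.4, -11.8], [-18.1, 51.5, -4.0]]
right edge slope deg -179.40512170742318 left 173.62694551624674
```

```bash
python3 - <<'E'
from bd import *
sb()
w=tow(bp,[[-14.2,263.7]])[0]; print(w)
s,p,R=st(); a0=np.degrees(np.arctan2(R[1,2],R[0,2]))%360; n=29; da=11.9-a0; print(da,-da/6/n)
for i in range(n):
    T=target(a0+da*i/n); d=T.T@(np.array([w[0],w[1],100])-p)/n/750; print(i,np.round(d,4))
E
```

```text
t 11.12 p [524.7 135.6 103.9] jaw -174.4 tilt [-1.    -0.002 -0.007] q [ 0.31  0.88 -1.03  1.92  0.97  0.93  2.03] F [ 0.4  0.4 -1.4] w 29.8
tcp board [[ 25.2 325.8]] F board [[0.4 0.3]] err to board-aligned [2.904e+01 2.000e-02 1.000e-01]
[498.30625081  66.97507672]
-173.6757971090549 0.9981367649945685
0 [0.0002 0.003  0.0015]
1 [0.0002 0.0032 0.0012]
2 [0.0002 0.0033 0.0009]
3 [0.0002 0.0033 0.0005]
4 [0.0002 0.0034 0.0002]
5 [ 0.0002  0.0034 -0.0002]
6 [ 0.0002  0.0033 -0.0005]
7 [ 0.0002  0.0033 -0.0009]
8 [ 0.0002  0.0032 -0.0012]
9 [ 0.0002  0.003  -0.0016]
10 [ 0.0002  0.0028 -0.0019]
11 [ 0.0002  0.0026 -0.0021]
12 [ 0.0002  0.0024 -0.0024]
13 [ 0.0002  0.0021 -0.0026]
14 [ 0.0002  0.0018 -0.0028]
15 [ 0.0002  0.0015 -0.003 ]
16 [ 0.0002  0.0012 -0.0032]
17 [ 0.0002  0.0009 -0.0033]
18 [ 0.0002  0.0005 -0.0033]
19 [ 0.0002  0.0002 -0.0034]
20 [ 0.0002 -0.0002 -0.0034]
21 [ 0.0002 -0.0005 -0.0033]
22 [ 0.0002 -0.0009 -0.0033]
23 [ 0.0002 -0.0012 -0.0032]
24 [ 0.0002 -0.0015 -0.003 ]
25 [ 0.0002 -0.0018 -0.0028]
26 [ 0.0002 -0.0021 -0.0026]
27 [ 0.0002 -0.0024 -0.0024]
28 [ 0.0002 -0.0026 -0.0021]
```

Request:
servo_tool:
  rows:
    - {"dx":0,"dy":0.003,"dz":0.001,"wx":1,"wy":0,"wz":0,"fingers":1}
    - {"dx":0,"dy":0.003,"dz":0.001,"wx":1,"wy":0,"wz":0,"fingers":1}
    - {"dx":0,"dy":0.003,"dz":0.001,"wx":1,"wy":0,"wz":0,"fingers":1}
    - {"dx":0,"dy":0.003,"dz":0,"wx":1,"wy":0,"wz":0,"fingers":1}
    - {"dx":0,"dy":0.003,"dz":0,"wx":1,"wy":0,"wz":0,"fingers":1}

```text
clock: 11.75
eef_pos: [518.7, 122.6, 99.5]
tool_rot: [1.104, 1.57, -2.467]
force: [-0.6, 0.0, -1.5]
width: 29.6
```

Request:
servo_tool:
  rows:
    - {"dx":0,"dy":0.003,"dz":0,"wx":1,"wy":0,"wz":0,"fingers":1}
    - {"dx":0,"dy":0.003,"dz":0,"wx":1,"wy":0,"wz":0,"fingers":1}
    - {"dx":0,"dy":0.003,"dz":-0.001,"wx":1,"wy":0,"wz":0,"fingers":1}
    - {"dx":0,"dy":0.003,"dz":-0.001,"wx":1,"wy":0,"wz":0,"fingers":1}
    - {"dx":0,"dy":0.003,"dz":-0.002,"wx":1,"wy":0,"wz":0,"fingers":1}

```text
clock: 12.38
eef_pos: [514.1, 111.6, 99.5]
tool_rot: [1.548, 1.57, -2.547]
force: [0.2, 0.1, -1.6]
width: 29.6
```

Request:
servo_tool:
  rows:
    - {"dx":0,"dy":0.003,"dz":-0.002,"wx":1,"wy":0,"wz":0,"fingers":1}
    - {"dx":0,"dy":0.003,"dz":-0.002,"wx":1,"wy":0,"wz":0,"fingers":1}
    - {"dx":0,"dy":0.002,"dz":-0.002,"wx":1,"wy":0,"wz":0,"fingers":1}
    - {"dx":0,"dy":0.002,"dz":-0.003,"wx":1,"wy":0,"wz":0,"fingers":1}
    - {"dx":0,"dy":0.002,"dz":-0.003,"wx":1,"wy":0,"wz":0,"fingers":1}

```text
clock: 13.0
eef_pos: [509.4, 99.6, 99.5]
tool_rot: [1.993, 1.57, -2.626]
force: [-0.4, -0.1, -1.4]
width: 29.5
```

Request:
servo_tool:
  rows:
    - {"dx":0,"dy":0.001,"dz":-0.003,"wx":1,"wy":0,"wz":0,"fingers":1}
    - {"dx":0,"dy":0.001,"dz":-0.003,"wx":1,"wy":0,"wz":0,"fingers":1}
    - {"dx":0,"dy":0.001,"dz":-0.003,"wx":1,"wy":0,"wz":0,"fingers":1}
    - {"dx":0,"dy":0,"dz":-0.003,"wx":1,"wy":0,"wz":0,"fingers":1}
    - {"dx":0,"dy":0,"dz":-0.003,"wx":1,"wy":0,"wz":0,"fingers":1}

```text
clock: 13.62
eef_pos: [505.9, 88.7, 99.6]
tool_rot: [2.418, 1.57, -2.724]
force: [0.1, 0.3, -1.7]
width: 30.2
```

Request:
servo_tool:
  rows:
    - {"dx":0,"dy":0,"dz":-0.003,"wx":1,"wy":0,"wz":0,"fingers":1}
    - {"dx":0,"dy":-0.001,"dz":-0.003,"wx":1,"wy":0,"wz":0,"fingers":1}
    - {"dx":0,"dy":-0.001,"dz":-0.003,"wx":1,"wy":0,"wz":0,"fingers":1}
    - {"dx":0,"dy":-0.001,"dz":-0.003,"wx":1,"wy":0,"wz":0,"fingers":1}
    - {"dx":0,"dy":-0.001,"dz":-0.003,"wx":1,"wy":0,"wz":0,"fingers":1}

```text
clock: 14.25
eef_pos: [501.6, 77.9, 99.6]
tool_rot: [2.902, 1.57, -2.764]
force: [0.1, 0.2, -1.6]
width: 29.7
```

```bash
python3 bd.py; python3 -c "
from h import *
plan([498.3,67,100],11.9,5,1)"
```

```text
t 14.25 p [501.6  77.9  99.6] jaw 35.4 tilt [-1.     0.    -0.001] q [ 0.04  0.65 -0.36  2.02  0.43  0.54 -0.02] F [ 0.1  0.2 -1.6] w 29.7
tcp board [[ -8.8 273.8]] F board [[0.1 0.2]] err to board-aligned [ 4.01 -0.01 -0.  ]
dist 11.4 turn -23.5 perrow mm 2.3 wx/row 0.78 level err rotvec(units) [-0.   -0.01 -0.  ]
0 dx -0.000 dy -0.002 dz -0.002 wx 0.78 fingers 1
1 dx -0.000 dy -0.002 dz -0.002 wx 0.78 fingers 1
2 dx -0.000 dy -0.002 dz -0.002 wx 0.78 fingers 1
3 dx -0.000 dy -0.002 dz -0.002 wx 0.78 fingers 1
4 dx -0.000 dy -0.003 dz -0.002 wx 0.78 fingers 1
```

Request:
servo_tool:
  rows:
    - {"dx":0,"dy":-0.001,"dz":-0.002,"wx":0.9,"wy":0,"wz":0,"fingers":1}
    - {"dx":0,"dy":-0.001,"dz":-0.002,"wx":0.9,"wy":0,"wz":0,"fingers":1}
    - {"dx":0,"dy":-0.001,"dz":-0.002,"wx":0.9,"wy":0,"wz":0,"fingers":1}
    - {"dx":0.02,"dy":-0.001,"dz":-0.002,"wx":0.8,"wy":0,"wz":0,"fingers":1}
    - {"dx":0.03,"dy":0,"dz":-0.002,"wx":0.4,"wy":0,"wz":0,"fingers":1}

```text
clock: 14.88
eef_pos: [497.0, 72.3, 62.3]
tool_rot: [-0.268, 1.57, -0.057]
force: [0.4, 0.3, -1.0]
width: 29.7
```

```bash
python3 bd.py;python3 - <<'E'
from h import *
b=save('s6','side'); cv2.imwrite('pics/s6z.png',cv2.resize(b[150:310,200:400],None,fx=3.5,fy=3.5,interpolation=3)[:,:,::-1])
save('w6','wrist')
E
```

```text
t 14.88 p [497.   72.3  62.3] jaw 12.1 tilt [-1.    -0.     0.001] q [-0.06  0.7  -0.21  2.06  0.34  0.42 -0.33] F [ 0.4  0.3 -1. ] w 29.7
tcp board [[-14.4 269.1]] F board [[0.5 0.2]] err to board-aligned [0.12 0.01 0.  ]
```

View pics/s6z.png

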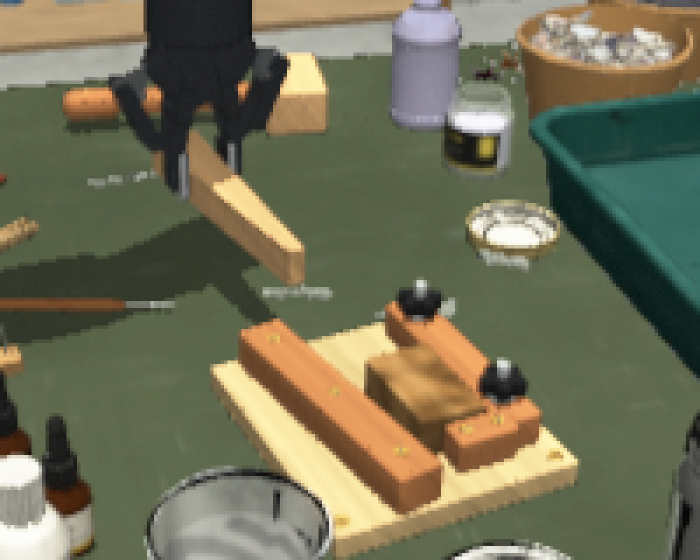

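View pics/w6.png

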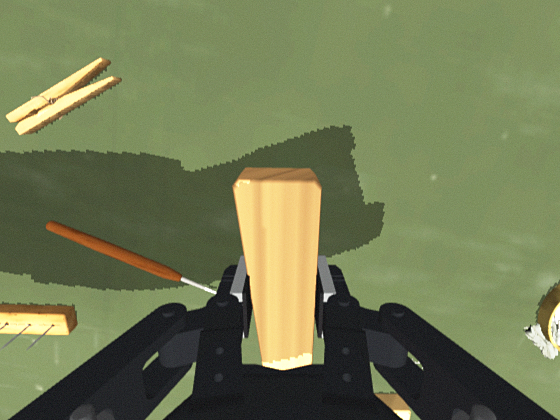

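```bash
python3 - <<'E'
from bd import *
C=cam('side')
B=np.array([[-12,121.4],[0,121.4],[0,121.4],[-12,121.4]]); z=[86.5,86.5,58.5,58.5]
W=np.c_[tow(bp,B),z]; print(np.round((proj(C,W)-[200,150])*3.5,0))
# check bias: block corner (2..,38) top etc
E
```

```text
[[288. 251.]
 [305. 248.]
 [304. 284.]
 [288. 288.]]
```

Request:
servo_tool:
  rows:
    - {"dx":0.03,"dy":0,"dz":0,"wx":0.03,"wy":0,"wz":0,"fingers":1}
    - {"dx":0.019,"dy":0,"dz":0,"wx":0,"wy":0,"wz":0,"fingers":1}
    - {"dx":0,"dy":-0.02,"dz":0,"wx":0,"wy":0,"wz":0,"fingers":1}
    - {"dx":0,"dy":-0.03,"dz":0,"wx":0,"wy":0,"wz":0,"fingers":1}
    - {"dx":0,"dy":-0.02,"dz":0,"wx":0,"wy":0,"wz":0,"fingers":1}

```text
clock: 15.6
eef_pos: [508.3, 18.6, 26.4]
tool_rot: [-1.075, 1.57, -0.867]
force: [-0.4, -0.3, -1.8]
width: 29.6
```

```bash
python3 bd.py;python3 - <<'E'
from h import *
b=save('s7','side'); cv2.imwrite('pics/s7z.png',cv2.resize(b[180:310,220:400],None,fx=3.5,fy=3.5,interpolation=3)[:,:,::-1])
E
```

```text
t 15.6 p [508.3  18.6  26.4] jaw 11.9 tilt [-1.    -0.001  0.001] q [ 0.03  0.77 -0.19  2.05  0.39  0.35 -0.27] F [-0.4 -0.3 -1.8] w 29.6
tcp board [[-13.9 214.3]] F board [[-0.4 -0.2]] err to board-aligned [0.09 0.01 0.01]
```

View pics/s7z.png

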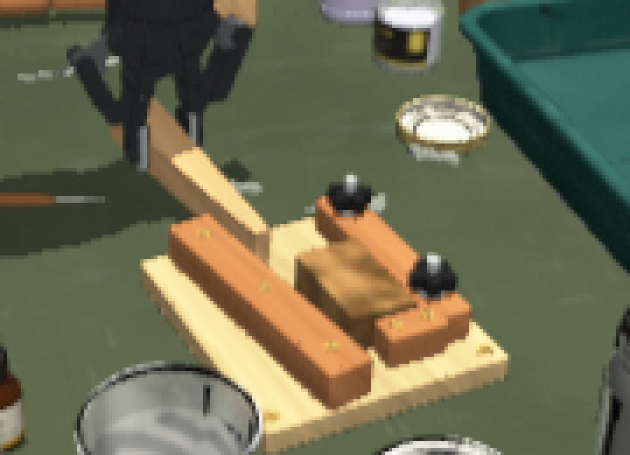

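Request:
servo_tool:
  rows:
    - {"dx":0.002,"dy":-0.02,"dz":0,"wx":0,"wy":0,"wz":0,"fingers":1}
    - {"dx":0.001,"dy":-0.02,"dz":0,"wx":0,"wy":0,"wz":0,"fingers":1}
    - {"dx":0,"dy":-0.02,"dz":0,"wx":0,"wy":0,"wz":0,"fingers":1}
    - {"dx":0,"dy":-0.01,"dz":0,"wx":0,"wy":0,"wz":0,"fingers":1}

```text
clock: 16.15
eef_pos: [518.8, -31.9, 23.5]
tool_rot: [-1.708, 1.57, -1.5]
force: [-0.7, -0.6, -1.0]
width: 29.6
```

```bash
python3 bd.py;python3 - <<'E'
from h import *
b=save('s8','side'); cv2.imwrite('pics/s8z.png',cv2.resize(b[190:300,240:370],None,fx=5,fy=5,interpolation=3)[:,:,::-1])
E
```

```text
t 16.15 p [518.8 -31.9  23.5] jaw 11.9 tilt [-1. -0. -0.] q [ 0.15  0.79 -0.21  2.02  0.42  0.37 -0.19] F [-0.7 -0.6 -1. ] w 29.6
tcp board [[-13.5 162.8]] F board [[-0.8 -0.5]] err to board-aligned [ 0.1 -0.   0. ]
```

View pics/s8z.png

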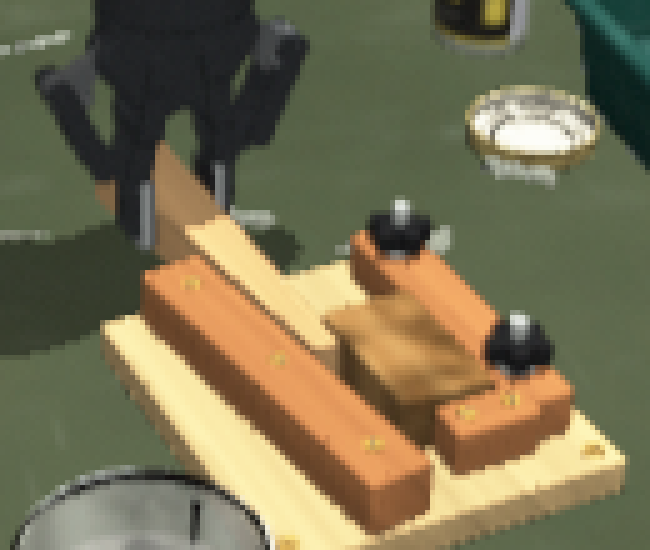

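Request:
servo_tool:
  rows:
    - {"dx":0,"dy":-0.016,"dz":0,"wx":0,"wy":0,"wz":0,"fingers":1}
    - {"dx":0,"dy":-0.012,"dz":0.001,"wx":0,"wy":0,"wz":0,"fingers":1}
    - {"dx":0.001,"dy":-0.006,"dz":0,"wx":0,"wy":0,"wz":0,"fingers":1}

```text
clock: 16.58
eef_pos: [524.9, -56.0, 22.8]
tool_rot: [-0.791, 1.57, -0.583]
force: [0.2, 0.2, -0.5]
width: 29.8
```

```bash
python3 bd.py;python3 - <<'E'
from h import *
b=save('s9','side'); cv2.imwrite('pics/s9z.png',cv2.resize(b[190:300,240:370],None,fx=5,fy=5,interpolation=3)[:,:,::-1])
E
```

```text
t 16.57 p [524.9 -56.   22.8] jaw 11.9 tilt [-1. -0.  0.] q [ 0.2   0.79 -0.22  2.    0.42  0.39 -0.15] F [ 0.2  0.2 -0.5] w 29.8
tcp board [[-12.3 137.9]] F board [[0.3 0.1]] err to board-aligned [0.1 0.  0. ]
```

View pics/s9z.png

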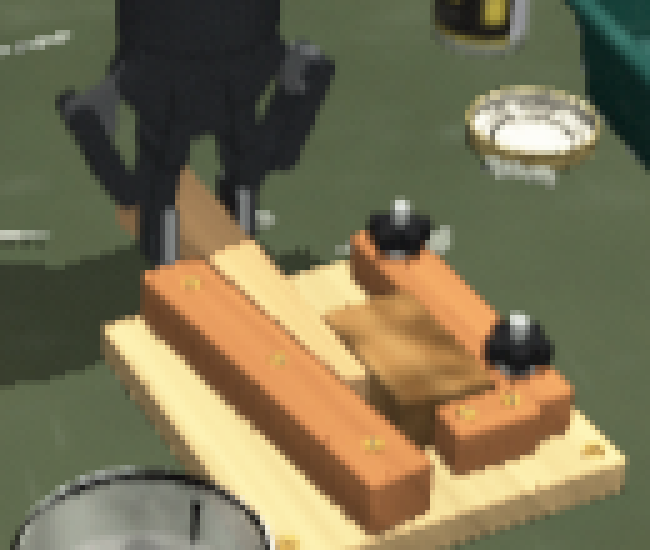

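Request:
servo_tool:
  rows:
    - {"dx":0.001,"dy":-0.004,"dz":0,"wx":0,"wy":0,"wz":0,"fingers":1}
    - {"dx":0,"dy":-0.004,"dz":0,"wx":0,"wy":0,"wz":0,"fingers":1}

```text
clock: 16.88
eef_pos: [526.1, -60.6, 22.1]
tool_rot: [0.786, 1.57, 0.997]
force: [0.6, 1.5, -1.6]
width: 29.8
```

```bash
python3 bd.py
```

```text
t 16.88 p [526.1 -60.6  22.1] jaw 12.0 tilt [-1.  0.  0.] q [ 0.21  0.8  -0.22  2.    0.43  0.39 -0.14] F [ 0.6  1.5 -1.6] w 29.8
tcp board [[-12.  133.2]] F board [[0.9 1.3]] err to board-aligned [ 0.12  0.   -0.  ]
```

Request:
servo_tool:
  rows:
    - {"dx":0,"dy":0,"dz":0,"wx":0,"wy":0,"wz":0,"fingers":0}
    - {"dx":0,"dy":0,"dz":0,"wx":0,"wy":0,"wz":0,"fingers":0}
    - {"dx":-0.03,"dy":0,"dz":0,"wx":0,"wy":0,"wz":0,"fingers":0}
    - {"dx":-0.06,"dy":0.01,"dz":0,"wx":0,"wy":0,"wz":0,"fingers":0}
    - {"dx":-0.04,"dy":0.02,"dz":0,"wx":0,"wy":0,"wz":0,"fingers":0}

```text
clock: 17.5
eef_pos: [521.7, -39.3, 121.2]
tool_rot: [-0.423, 1.569, -0.215]
force: [1.2, 0.8, -0.4]
width: 85.4
```

```bash
python3 bd.py; python3 look1.py w10; python3 - <<'E'
from h import *
b=save('s10','side'); cv2.imwrite('pics/s10z.png',cv2.resize(b[190:300,240:370],None,fx=5,fy=5,interpolation=3)[:,:,::-1])
E
```

```text
t 17.5 p [521.7 -39.3 121.2] jaw 11.9 tilt [-1.    -0.001  0.001] q [ 0.24  0.63 -0.33  1.97  0.34  0.6  -0.11] F [ 1.2  0.8 -0.4] w 85.4
tcp board [[-12.2 154.9]] F board [[1.3 0.6]] err to board-aligned [0.1  0.01 0.01]
t 17.5 p [521.7 -39.3 121.2] jaw 11.9 tilt [-1.    -0.001  0.001] q [ 0.24  0.63 -0.33  1.97  0.34  0.6  -0.11] F [ 1.2  0.8 -0.4] w 85.4
```

View pics/s10z.png

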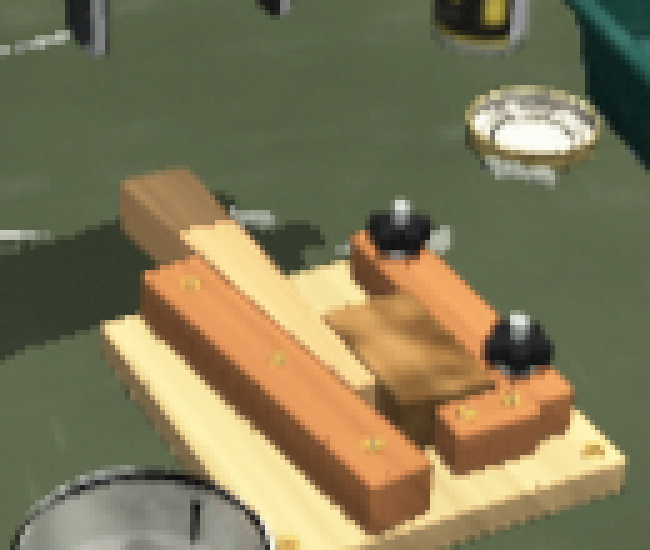

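View pics/w10.png

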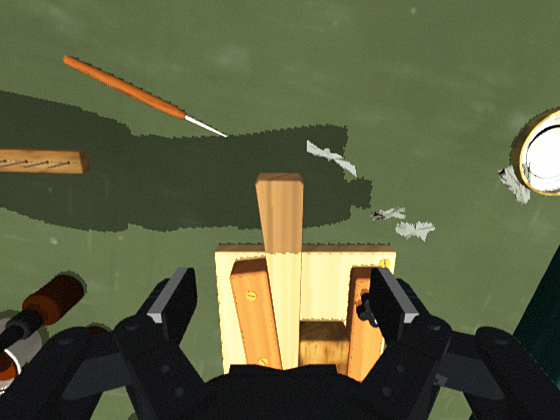

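```bash
python3 - <<'E'
from bd import *
Cw=cam('wrist'); print('wedge thick end board',np.round(tob(bp,unproj(Cw,[[257,182],[302,181],[280,181]],46)),1).tolist())
C=cam('top'); g=lambda L:np.array(L)/2.8+[120,160]-.3
W=unproj(C,g([[43,46],[137,53],[130,114],[35,107]]),44); print(np.round(W,1).tolist(),'c',W.mean(0))
H=unproj(C,g([[85,112],[58,296]]),26); d=H[0]-H[1]; print(np.round(H,1).tolist(),np.degrees(np.arctan2(d[1],d[0])))
for k in ('top','side','wrist'):
  for l,z in dict(mallet_head=22,mallet=0).items():
    for q in ctrl.mark_of(l,k)[:1]: print(k,l,round(q['conf'],2),np.round(q['point'],1),np.round(unproj(cam(k),q['point'],z)[0],1))
E
```

```text
wedge thick end board [[-27.6, 187.7], [5.9, 188.8], [-10.5, 188.6]]
[[654.3, 357.2, 44.0], [647.5, 267.9, 44.0], [587.8, 271.4, 44.0], [594.5, 360.7, 44.0]] c [621.03961151 314.28508143  44.        ]
[[594.1, 319.3, 26.0], [418.8, 333.6, 26.0]] -4.6707802146861574
top mallet_head 0.77 [152.3 190.9] [619.5 316.   22. ]
top mallet 0.91 [148.2 222.5] [536.6 328.7   0. ]
side mallet_head 0.57 [284.1 175.8] [627.5 319.4  22. ]
side mallet 0.8 [256.3 186.1] [534.6 309.6   0. ]
```

```bash
python3 - <<'E'
from h import *
plan([562,320,130],-94.5,18,0)
E
```

```text
dist 362.2 turn -106.4 perrow mm 20.1 wx/row 0.99 level err rotvec(units) [-0.   -0.02 -0.  ]
0 dx -0.001 dy 0.025 dz 0.009 wx 0.99 fingers 0
1 dx -0.001 dy 0.026 dz 0.006 wx 0.99 fingers 0
2 dx -0.001 dy 0.027 dz 0.003 wx 0.99 fingers 0
3 dx -0.001 dy 0.027 dz 0.000 wx 0.99 fingers 0
4 dx -0.001 dy 0.027 dz -0.002 wx 0.99 fingers 0
5 dx -0.001 dy 0.026 dz -0.005 wx 0.99 fingers 0
6 dx -0.001 dy 0.026 dz -0.008 wx 0.99 fingers 0
7 dx -0.001 dy 0.025 dz -0.010 wx 0.99 fingers 0
8 dx -0.001 dy 0.024 dz -0.013 wx 0.99 fingers 0
9 dx -0.001 dy 0.022 dz -0.015 wx 0.99 fingers 0
10 dx -0.001 dy 0.020 dz -0.017 wx 0.99 fingers 0
11 dx -0.001 dy 0.018 dz -0.019 wx 0.99 fingers 0
12 dx -0.001 dy 0.016 dz -0.021 wx 0.99 fingers 0
13 dx -0.001 dy 0.014 dz -0.023 wx 0.99 fingers 0
14 dx -0.001 dy 0.012 dz -0.024 wx 0.99 fingers 0
15 dx -0.001 dy 0.009 dz -0.025 wx 0.99 fingers 0
16 dx -0.001 dy 0.006 dz -0.026 wx 0.99 fingers 0
17 dx -0.001 dy 0.004 dz -0.027 wx 0.99 fingers 0
```

Request:
servo_tool:
  rows:
    - {"dx":-0.001,"dy":0.025,"dz":0.009,"wx":0.99,"wy":0,"wz":0,"fingers":0}
    - {"dx":-0.001,"dy":0.026,"dz":0.006,"wx":0.99,"wy":0,"wz":0,"fingers":0}
    - {"dx":-0.001,"dy":0.027,"dz":0.003,"wx":0.99,"wy":0,"wz":0,"fingers":0}
    - {"dx":-0.001,"dy":0.027,"dz":0,"wx":0.99,"wy":0,"wz":0,"fingers":0}
    - {"dx":-0.001,"dy":0.027,"dz":-0.002,"wx":0.99,"wy":0,"wz":0,"fingers":0}

```text
clock: 18.52
eef_pos: [532.8, 61.2, 122.3]
tool_rot: [-2.535, 1.569, -2.848]
force: [0.8, 1.0, 0.1]
width: 85.2
```

Request:
servo_tool:
  rows:
    - {"dx":-0.001,"dy":0.026,"dz":-0.005,"wx":0.99,"wy":0,"wz":0,"fingers":0}
    - {"dx":-0.001,"dy":0.026,"dz":-0.008,"wx":0.99,"wy":0,"wz":0,"fingers":0}
    - {"dx":-0.001,"dy":0.025,"dz":-0.01,"wx":0.99,"wy":0,"wz":0,"fingers":0}
    - {"dx":-0.001,"dy":0.024,"dz":-0.013,"wx":0.99,"wy":0,"wz":0,"fingers":0}
    - {"dx":-0.001,"dy":0.022,"dz":-0.015,"wx":0.99,"wy":0,"wz":0,"fingers":0}

```text
clock: 19.15
eef_pos: [545.4, 161.4, 126.0]
tool_rot: [-1.777, 1.569, -2.608]
force: [-0.3, -0.1, 0.4]
width: 85.7
```

Request:
servo_tool:
  rows:
    - {"dx":-0.001,"dy":0.02,"dz":-0.017,"wx":0.99,"wy":0,"wz":0,"fingers":0}
    - {"dx":-0.001,"dy":0.018,"dz":-0.019,"wx":0.99,"wy":0,"wz":0,"fingers":0}
    - {"dx":-0.001,"dy":0.016,"dz":-0.021,"wx":0.99,"wy":0,"wz":0,"fingers":0}
    - {"dx":-0.001,"dy":0.014,"dz":-0.023,"wx":0.99,"wy":0,"wz":0,"fingers":0}
    - {"dx":-0.001,"dy":0.012,"dz":-0.024,"wx":0.99,"wy":0,"wz":0,"fingers":0}

```text
clock: 19.77
eef_pos: [557.4, 259.9, 129.6]
tool_rot: [-1.025, 1.569, -2.375]
force: [-0.9, -0.3, 0.4]
width: 85.6
```

Request:
servo_tool:
  rows:
    - {"dx":-0.001,"dy":0.009,"dz":-0.025,"wx":0.99,"wy":0,"wz":0,"fingers":0}
    - {"dx":-0.001,"dy":0.006,"dz":-0.026,"wx":0.99,"wy":0,"wz":0,"fingers":0}
    - {"dx":-0.001,"dy":0.004,"dz":-0.025,"wx":0.9,"wy":0,"wz":0,"fingers":0}

```text
clock: 20.15
eef_pos: [564.6, 318.5, 131.7]
tool_rot: [-0.658, 1.569, -2.308]
force: [0.8, -0.2, -0.2]
width: 85.5
```

```bash
python3 look1.py w11; python3 - <<'E'
from h import *
for k in ('wrist',):
  for l,z in dict(mallet_head=22,mallet=0).items():
    for q in ctrl.mark_of(l,k)[:1]: print(k,l,round(q['conf'],2),np.round(q['point'],1),np.round(unproj(cam(k),q['point'],z)[0],1))
E
```

```text
t 20.15 p [564.6 318.5 131.7] jaw -94.6 tilt [-1.    -0.001  0.002] q [-0.71  0.75  0.26  1.62 -0.24  0.81 -2.  ] F [ 0.8 -0.2 -0.2] w 85.5
wrist mallet_head 0.91 [277.1 141.1] [622.3 322.5  22. ]
wrist mallet 0.93 [276.4 234.5] [530.4 328.6   0. ]
```

View pics/w11.png

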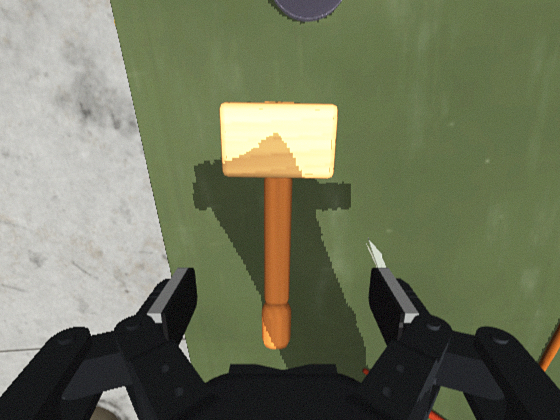

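```bash
python3 - <<'E'
from h import *
C=cam('wrist')
W=unproj(C,[[221,104],[337,105],[333,178],[224,177]],44); print(np.round(W,1).tolist(),'c',W.mean(0))
e=W[1]-W[0]+W[2]-W[3]; print('y-edge angle',np.degrees(np.arctan2(-e[1],-e[0])), np.linalg.norm(W[1]-W[0]),np.linalg.norm(W[2]-W[1]))
H=unproj(C,[[278,185],[277,295]],32); d=H[0]-H[1]; print(np.round(H,1).tolist(),np.degrees(np.arctan2(d[1],d[0])))
E
```

```text
[[653.5, 358.0, 44.0], [646.7, 274.6, 44.0], [593.2, 278.6, 44.0], [600.2, 363.0, 44.0]] c [623.36661015 318.56245576  44.        ]
y-edge angle 85.30652475695948 83.68991683276805 53.633607758456805
[[587.8, 322.1, 32.0], [482.8, 331.2, 32.0]] -4.967832412157034
```

```bash
python3 - <<'E'
from h import *
plan([563.1,323.5,5],-94.7,4,0)
E
```

```text
dist 126.9 turn -0.5 perrow mm 31.7 wx/row 0.02 level err rotvec(units) [-0.    0.01  0.01]
0 dx 0.042 dy -0.000 dz -0.002 wx 0.02 fingers 0
1 dx 0.042 dy -0.000 dz -0.002 wx 0.02 fingers 0
2 dx 0.042 dy -0.001 dz -0.002 wx 0.02 fingers 0
3 dx 0.042 dy -0.001 dz -0.001 wx 0.02 fingers 0
```

Request:
servo_tool:
  rows:
    - {"dx":0.04,"dy":0,"dz":-0.002,"wx":0.03,"wy":0,"wz":0,"fingers":0}
    - {"dx":0.045,"dy":-0.001,"dz":-0.002,"wx":0.03,"wy":0,"wz":0,"fingers":0}
    - {"dx":0.045,"dy":-0.001,"dz":-0.002,"wx":0,"wy":0,"wz":0,"fingers":0}
    - {"dx":0.039,"dy":0,"dz":0,"wx":0,"wy":0,"wz":0,"fingers":0}
    - {"dx":0,"dy":0,"dz":0,"wx":0,"wy":0,"wz":0,"fingers":0.2}

```text
clock: 20.92
eef_pos: [561.9, 320.2, 3.7]
tool_rot: [-0.848, 1.564, -2.502]
force: [1.2, -0.9, -0.6]
width: 69.9
```

```bash
python3 look1.py w12
```

```text
t 20.93 p [561.9 320.2   3.7] jaw -94.8 tilt [-1.    -0.005  0.004] q [-0.68  0.93  0.2   1.66 -0.29  0.58 -1.97] F [ 1.2 -0.9 -0.6] w 69.9
```

View pics/w12.png

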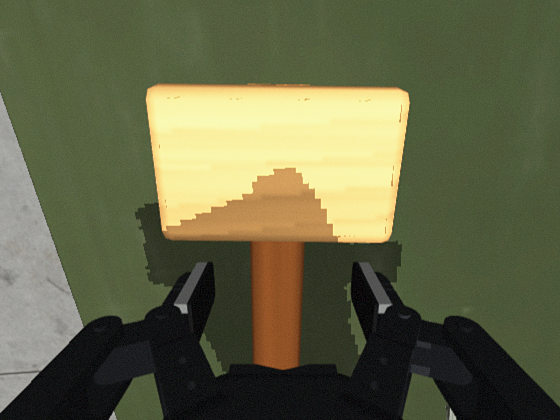

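Request:
servo_tool:
  rows:
    - {"dx":-0.002,"dy":0,"dz":-0.003,"wx":0,"wy":0,"wz":0,"fingers":1}
    - {"dx":0,"dy":0,"dz":0,"wx":0,"wy":0,"wz":0,"fingers":1}
    - {"dx":0,"dy":0,"dz":0,"wx":0,"wy":0,"wz":0,"fingers":1}
    - {"dx":0,"dy":0,"dz":0,"wx":0,"wy":0,"wz":0,"fingers":1}

```text
clock: 21.48
eef_pos: [564.6, 325.2, 9.4]
tool_rot: [1.93, 1.569, 0.277]
force: [-1.8, -0.2, 6.2]
width: 22.8
```

Request:
servo_tool:
  rows:
    - {"dx":-0.02,"dy":0,"dz":0,"wx":0,"wy":0,"wz":0,"fingers":1}
    - {"dx":-0.03,"dy":0,"dz":0,"wx":0,"wy":0,"wz":0,"fingers":1}
    - {"dx":-0.02,"dy":0,"dz":0,"wx":0,"wy":0,"wz":0,"fingers":1}
    - {"dx":0,"dy":0,"dz":0,"wx":0,"wy":0,"wz":0,"fingers":1}

```text
clock: 21.98
eef_pos: [564.9, 325.8, 61.9]
tool_rot: [2.198, 1.568, 0.544]
force: [0.3, 0.9, -3.5]
width: 22.6
```

```bash
python3 look1.py w13;  python3 - <<'E'
from h import *
b=save('s13','side'); cv2.imwrite('pics/s13z.png',cv2.resize(b[110:230,180:380],None,fx=3.5,fy=3.5,interpolation=3)[:,:,::-1])
E
```

```text
t 21.98 p [564.9 325.8  61.9] jaw -94.7 tilt [-1.     0.002 -0.002] q [-0.7   0.85  0.23  1.64 -0.27  0.68 -1.99] F [ 0.3  0.9 -3.5] w 22.6
```

View pics/w13.png

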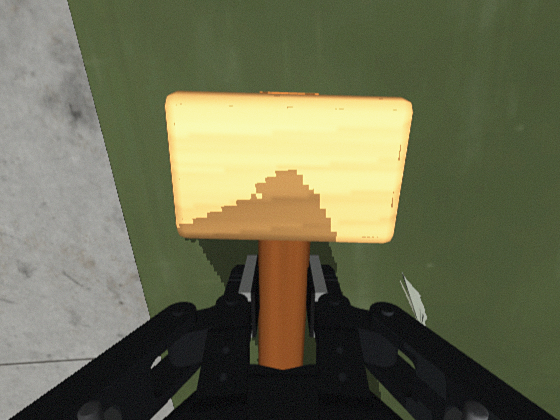

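View pics/s13z.png

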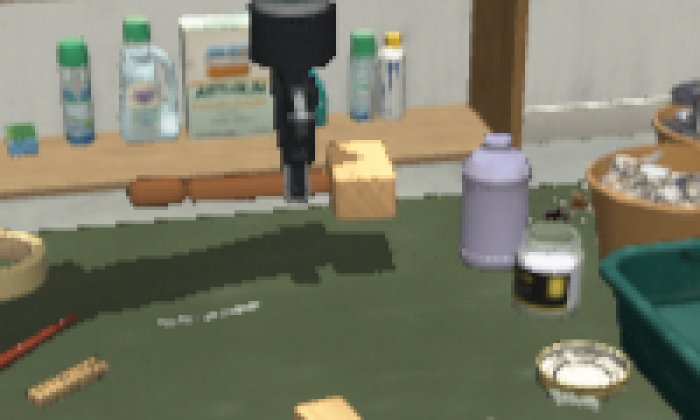

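```bash
python3 - <<'E'
from h import *
from scipy.optimize import least_squares
C=cam('wrist'); s,p,R=st()
px=np.array([[167,95],[411,100],[393,243],[180,236]],float)
for zt in (90,94.5,96.5):
  W=unproj(C,px,zt); T=(W-p)@R; print(zt,np.round(T,1).tolist(), np.linalg.norm(W[1]-W[0]),np.linalg.norm(W[2]-W[3]),np.linalg.norm(W[2]-W[1]))
# fit rectangle 56x88 (minus rounding ~1) pose 6dof
o=np.array([[28,44,22],[28,-44,22],[-28,-44,22],[-28,44,22]],float)*[0.98,0.98,1]
# map: mallet x -> tool y, mallet y -> -tool z ; z -> -tool x
M=np.c_[[0,1,0],[0,0,-1],[-1,0,0]].astype(float)
def X(v): return ((Ro.from_rotvec(v[3:])).as_matrix()@(M@o.T)).T+v[:3]
f=lambda v:(proj(C,X(v)@R.T+p)-px).ravel()
r=least_squares(f,[-12,60,0,0,0,0]); print('head centre in tool',np.round(r.x[:3],1),'rot deg',np.round(np.degrees(r.x[3:]),1),'res',np.round(r.fun,1))
E
```

```text
90 [[-30.0, 87.0, -41.6], [-30.0, 85.4, 44.0], [-29.9, 30.4, 44.0], [-29.9, 33.5, -42.8]] 85.56614552785973 86.80339451879271 54.921537508459295
94.5 [[-34.5, 86.8, -40.0], [-34.5, 85.2, 42.2], [-34.4, 32.5, 42.2], [-34.4, 35.4, -41.1]] 82.15100832527315 83.3388759279043 52.72949549451433
96.5 [[-36.5, 86.7, -39.2], [-36.5, 85.2, 41.4], [-36.4, 33.4, 41.4], [-36.4, 36.3, -40.4]] 80.633169568568 81.79908988750948 51.75525459942768
head centre in tool [-7.4 58.7  1.1] rot deg [ 1.  -2.  -0.9] res [ 0.6 -0.2  0.4 -1.  -1.5  0.5  0.4  1. ]
```

```bash
python3 - <<'E'
import cv2
im=cv2.imread('pics/w10.png'); cv2.imwrite('pics/w10z.png',cv2.resize(im[165:385,200:410],None,fx=2.8,fy=2.8,interpolation=cv2.INTER_CUBIC))
E
```

```text
(no output)
```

View pics/w10z.png

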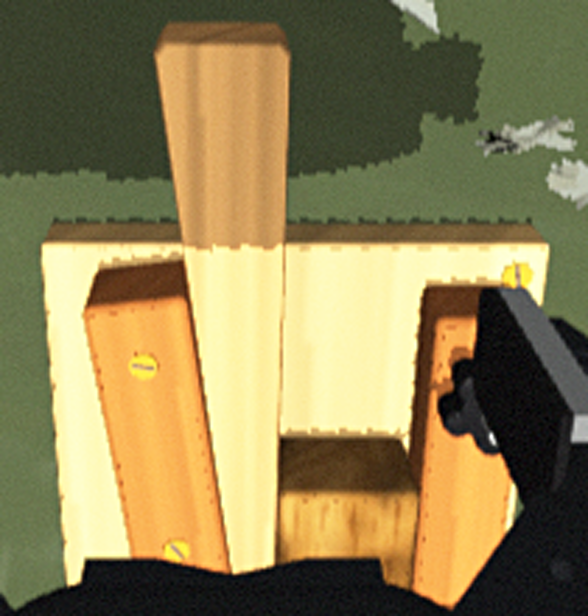

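```bash
python3 - <<'E'
from bd import *
w=tow(bp,[[-72.7,262]])[0]; print(w)
plan([w[0],w[1],60],-77.7,7,1)
E
```

```text
[441.28152419  53.80995028]
dist 297.7 turn 17.0 perrow mm 42.5 wx/row -0.41 level err rotvec(units) [-0.    0.    0.01]
0 dx 0.000 dy -0.019 dz 0.053 wx -0.41 fingers 1
1 dx 0.000 dy -0.021 dz 0.053 wx -0.41 fingers 1
2 dx 0.000 dy -0.023 dz 0.052 wx -0.41 fingers 1
3 dx 0.000 dy -0.026 dz 0.051 wx -0.41 fingers 1
4 dx 0.000 dy -0.028 dz 0.049 wx -0.41 fingers 1
5 dx 0.000 dy -0.030 dz 0.048 wx -0.41 fingers 1
6 dx 0.000 dy -0.032 dz 0.047 wx -0.41 fingers 1
```

Request:
servo_tool:
  rows:
    - {"dx":0,"dy":-0.01,"dz":0.028,"wx":-0.2,"wy":0,"wz":0,"fingers":1}
    - {"dx":0,"dy":-0.018,"dz":0.045,"wx":-0.4,"wy":0,"wz":0,"fingers":1}
    - {"dx":0,"dy":-0.022,"dz":0.053,"wx":-0.4,"wy":0,"wz":0,"fingers":1}
    - {"dx":0,"dy":-0.024,"dz":0.051,"wx":-0.4,"wy":0,"wz":0,"fingers":1}
    - {"dx":0,"dy":-0.027,"dz":0.05,"wx":-0.4,"wy":0,"wz":0,"fingers":1}

```text
clock: 22.7
eef_pos: [485.9, 154.0, 59.7]
tool_rot: [-1.072, 1.57, -2.536]
force: [0.6, 0.3, -3.2]
width: 23.1
```

```bash
python3 - <<'E'
from bd import *
sb()
w=tow(bp,[[-72.7,262]])[0]; print(w)
plan([w[0],w[1],60],-77.7,5,1)
E
```

```text
t 22.7 p [485.9 154.   59.7] jaw -83.9 tilt [-1.    -0.001  0.001] q [-0.44  0.71  0.11  2.04 -0.19  0.4  -1.64] F [ 0.6  0.3 -3.2] w 23.1
tcp board [[ -9.2 351.4]] F board [[0.7 0.1]] err to board-aligned [-1.587e+01 -0.000e+00  1.000e-02]
[441.28152419  53.80995028]
dist 109.7 turn 6.2 perrow mm 21.9 wx/row -0.21 level err rotvec(units) [-0.    0.01  0.01]
0 dx -0.000 dy -0.015 dz 0.025 wx -0.21 fingers 1
1 dx -0.000 dy -0.015 dz 0.025 wx -0.21 fingers 1
2 dx -0.000 dy -0.016 dz 0.025 wx -0.21 fingers 1
3 dx -0.000 dy -0.016 dz 0.024 wx -0.21 fingers 1
4 dx -0.000 dy -0.017 dz 0.024 wx -0.21 fingers 1
```

Request:
servo_tool:
  rows:
    - {"dx":0,"dy":-0.018,"dz":0.03,"wx":-0.25,"wy":0,"wz":0,"fingers":1}
    - {"dx":0,"dy":-0.018,"dz":0.03,"wx":-0.25,"wy":0,"wz":0,"fingers":1}
    - {"dx":0.01,"dy":-0.018,"dz":0.028,"wx":-0.25,"wy":0,"wz":0,"fingers":1}
    - {"dx":0.02,"dy":-0.016,"dz":0.023,"wx":-0.2,"wy":0,"wz":0,"fingers":1}
    - {"dx":0.018,"dy":-0.008,"dz":0.01,"wx":-0.1,"wy":0,"wz":0,"fingers":1}

```text
clock: 23.32
eef_pos: [440.1, 60.0, 30.0]
tool_rot: [-1.919, 1.556, 3.001]
force: [-0.0, 0.8, -3.2]
width: 22.7
```

```bash
python3 bd.py; python3 look1.py w14;  python3 - <<'E'
from h import *
b=save('s14','side'); cv2.imwrite('pics/s14z.png',cv2.resize(b[170:310,200:380],None,fx=4,fy=4,interpolation=3)[:,:,::-1])
E
```

```text
t 23.32 p [440.1  60.   30. ] jaw -78.1 tilt [-1.    -0.014 -0.005] q [-0.29  0.73  0.15  2.22 -0.45  0.23 -1.1 ] F [-0.   0.8 -3.2] w 22.7
tcp board [[-72.6 268.3]] F board [[0.1 0.8]] err to board-aligned [-14.9   -0.14   0.07]
t 23.32 p [440.1  60.   30. ] jaw -78.1 tilt [-1.    -0.014 -0.005] q [-0.29  0.73  0.15  2.22 -0.45  0.23 -1.1 ] F [-0.   0.8 -3.2] w 22.7
```

View pics/w14.png

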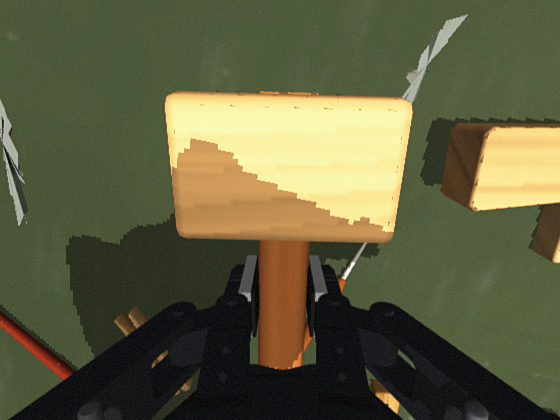

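View pics/s14z.png

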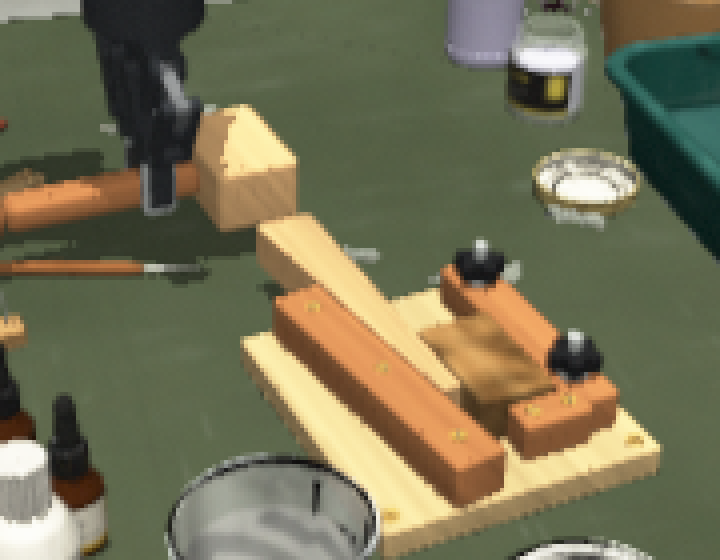

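```bash
python3 - <<'E'
from bd import *
C=cam('wrist'); s,p,R=st()
print('wedge end',np.round(tob(bp,unproj(C,[[489,126],[475,209],[450,126],[443,185]],46)),1).tolist(), 'bench-ish z18',np.round(tob(bp,unproj(C,[[455,124],[443,185]],18)),1).tolist())
print('head R edge',np.round(tob(bp,unproj(C,[[412,100],[394,240]],62)),1).tolist(),np.round(tob(bp,unproj(C,[[412,100],[394,240]],58)),1).tolist())
Rd=R.T@target(-77.7); print('fix rotvec units',np.round(np.degrees(Ro.from_matrix(Rd).as_rotvec())/6,2))
B=np.array([12,0]); d=np.r_[tow([0,0,bp[2]],[B])[0],0]; print('12mm +x board in tool units',np.round(R.T@d/750,4))
E
```

```text
wedge end [[5.7, 187.9], [-29.4, 185.8], [5.5, 203.4], [-18.8, 201.8]] bench-ish z18 [[5.0, 186.3], [-25.7, 186.6]]
head R edge [[14.8, 226.5], [-37.4, 225.8]] [[14.9, 224.9], [-39.2, 224.2]]
fix rotvec units [-0.07 -0.03  0.12]
12mm +x board in tool units [-0.0002  0.016   0.0002]
```

Request:
servo_tool:
  rows:
    - {"dx":0,"dy":0.016,"dz":0,"wx":-0.07,"wy":-0.03,"wz":0.1,"fingers":1}
    - {"dx":0,"dy":0,"dz":0.015,"wx":0,"wy":0,"wz":0,"fingers":1}
    - {"dx":0,"dy":0,"dz":0.015,"wx":0,"wy":0,"wz":0,"fingers":1}
    - {"dx":0,"dy":0,"dz":0.005,"wx":0,"wy":0,"wz":0,"fingers":1}

```text
clock: 23.92
eef_pos: [459.8, 37.3, 31.0]
tool_rot: [2.074, 1.569, 0.719]
force: [0.3, -0.1, -4.1]
width: 22.8
```

```bash
python3 bd.py; python3 look1.py w15; python3 - <<'E'
from bd import *
s,p,R=st()
Rd=R.T@target(-77.7); print('fix rotvec units',np.round(np.degrees(Ro.from_matrix(Rd).as_rotvec())/6,2))
E
```

```text
t 23.93 p [459.8  37.3  31. ] jaw -77.7 tilt [-1.     0.001 -0.001] q [-0.24  0.74  0.15  2.18 -0.42  0.24 -1.08] F [ 0.3 -0.1 -4.1] w 22.8
tcp board [[-57.8 242.1]] F board [[ 0.3 -0.1]] err to board-aligned [-1.483e+01  0.000e+00 -1.000e-02]
t 23.93 p [459.8  37.3  31. ] jaw -77.7 tilt [-1.     0.001 -0.001] q [-0.24  0.74  0.15  2.18 -0.42  0.24 -1.08] F [ 0.3 -0.1 -4.1] w 22.8
fix rotvec units [ 0.   -0.01 -0.01]
```

View pics/w15.png

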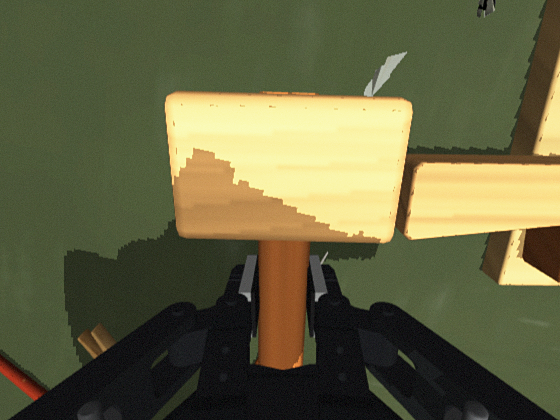

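Request:
servo_tool:
  rows:
    - {"dx":0,"dy":0,"dz":0.009,"wx":0,"wy":0,"wz":0,"fingers":1}
    - {"dx":0,"dy":0,"dz":0.009,"wx":0,"wy":0,"wz":0,"fingers":1}

```text
clock: 24.22
eef_pos: [462.4, 25.4, 30.8]
tool_rot: [2.626, 1.569, 1.273]
force: [0.2, 1.1, -3.3]
width: 22.9
```

```bash
python3 bd.py
```

```text
t 24.23 p [462.4  25.4  30.8] jaw -77.5 tilt [-1.     0.001 -0.002] q [-0.21  0.74  0.14  2.18 -0.41  0.25 -1.06] F [ 0.2  1.1 -3.3] w 22.9
tcp board [[-57.6 230. ]] F board [[0.4 1.1]] err to board-aligned [-1.481e+01 -1.000e-02 -2.000e-02]
```

Request:
servo_tool:
  rows:
    - {"dx":0,"dy":0,"dz":-0.02,"wx":0,"wy":0,"wz":0,"fingers":1}
    - {"dx":0,"dy":0,"dz":0,"wx":0,"wy":0,"wz":0,"fingers":1}
    - {"dx":0,"dy":0,"dz":0.014,"wx":0,"wy":0,"wz":0,"fingers":1}
    - {"dx":0,"dy":0,"dz":0.014,"wx":0,"wy":0,"wz":0,"fingers":1}

```text
clock: 24.72
eef_pos: [463.6, 19.5, 30.7]
tool_rot: [2.939, 1.569, 1.587]
force: [-2.0, 4.8, -2.8]
width: 23.0
```

```bash
python3 bd.py
```

```text
t 24.73 p [463.6  19.5  30.7] jaw -77.5 tilt [-1.     0.    -0.002] q [-0.2   0.74  0.15  2.18 -0.42  0.25 -1.04] F [-2.   4.8 -2.8] w 23.0
tcp board [[-57.6 223.9]] F board [[-1.   5.1]] err to board-aligned [-1.48e+01 -1.00e-02 -2.00e-02]
```

Request:
servo_tool:
  rows:
    - {"dx":0,"dy":0,"dz":-0.02,"wx":0,"wy":0,"wz":0,"fingers":1}
    - {"dx":0,"dy":0,"dz":0,"wx":0,"wy":0,"wz":0,"fingers":1}
    - {"dx":0,"dy":0,"dz":0.014,"wx":0,"wy":0,"wz":0,"fingers":1}
    - {"dx":0,"dy":0,"dz":0.016,"wx":0,"wy":0,"wz":0,"fingers":1}

```text
clock: 25.22
eef_pos: [465.3, 12.5, 30.7]
tool_rot: [2.847, 1.569, 1.495]
force: [-0.8, 3.8, -4.5]
width: 22.9
```

```bash
python3 bd.py
```

```text
t 25.23 p [465.3  12.5  30.7] jaw -77.5 tilt [-1.     0.001 -0.002] q [-0.19  0.74  0.15  2.17 -0.42  0.26 -1.02] F [-0.8  3.8 -4.5] w 22.9
tcp board [[-57.3 216.7]] F board [[-0.1  3.9]] err to board-aligned [-1.48e+01 -1.00e-02 -2.00e-02]
```

Request:
servo_tool:
  rows:
    - {"dx":0,"dy":0,"dz":-0.02,"wx":0,"wy":0,"wz":0,"fingers":1}
    - {"dx":0,"dy":0,"dz":0,"wx":0,"wy":0,"wz":0,"fingers":1}
    - {"dx":0,"dy":0,"dz":0.014,"wx":0,"wy":0,"wz":0,"fingers":1}
    - {"dx":0,"dy":0,"dz":0.018,"wx":0,"wy":0,"wz":0,"fingers":1}

```text
clock: 25.72
eef_pos: [464.5, 7.9, 30.6]
tool_rot: [-2.685, 1.561, 2.252]
force: [-5.2, 32.3, 8.2]
width: 22.9
```

```bash
python3 bd.py
```

```text
t 25.73 p [464.5   7.9  30.6] jaw -77.2 tilt [-1.    -0.004 -0.009] q [-0.17  0.74  0.15  2.17 -0.43  0.27 -1.  ] F [-5.2 32.3  8.2] w 22.9
tcp board [[-59.  212.4]] F board [[ 1.3 32.7]] err to board-aligned [-14.75  -0.1   -0.03]
```

Request:
servo_tool:
  rows:
    - {"dx":0,"dy":0,"dz":-0.02,"wx":0,"wy":0,"wz":0,"fingers":1}
    - {"dx":0,"dy":0,"dz":0,"wx":0,"wy":0,"wz":0,"fingers":1}

```text
clock: 25.98
eef_pos: [464.0, 18.3, 30.7]
tool_rot: [2.383, 1.569, 1.03]
force: [-0.8, 0.7, -3.3]
width: 22.8
```

```bash
python3 bd.py; python3 look1.py w16;  python3 - <<'E'
from h import *
b=save('s16','side'); cv2.imwrite('pics/s16z.png',cv2.resize(b[170:310,200:380],None,fx=4,fy=4,interpolation=3)[:,:,::-1])
s,p,R=st()
Rd=R.T@target(-77.7); print('fix rotvec units',np.round(np.degrees(Ro.from_matrix(Rd).as_rotvec())/6,2))
E
```

```text
t 25.98 p [464.   18.3  30.7] jaw -77.5 tilt [-1.     0.001 -0.001] q [-0.21  0.74  0.16  2.18 -0.44  0.25 -1.01] F [-0.8  0.7 -3.3] w 22.8
tcp board [[-57.4 222.7]] F board [[-0.6  0.9]] err to board-aligned [-14.81  -0.    -0.02]
t 25.98 p [464.   18.3  30.7] jaw -77.5 tilt [-1.     0.001 -0.001] q [-0.21  0.74  0.16  2.18 -0.44  0.25 -1.01] F [-0.8  0.7 -3.3] w 22.8
fix rotvec units [ 0.02  0.   -0.01]
```

View pics/w16.png

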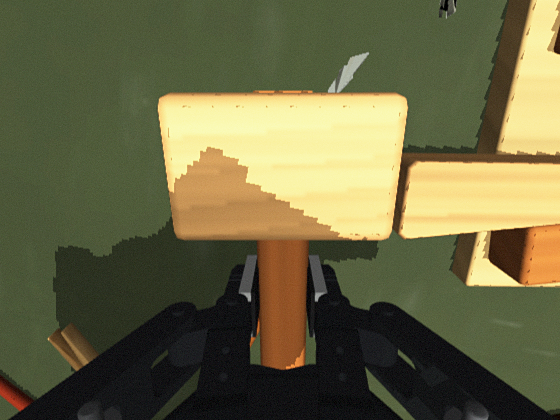

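View pics/s16z.png

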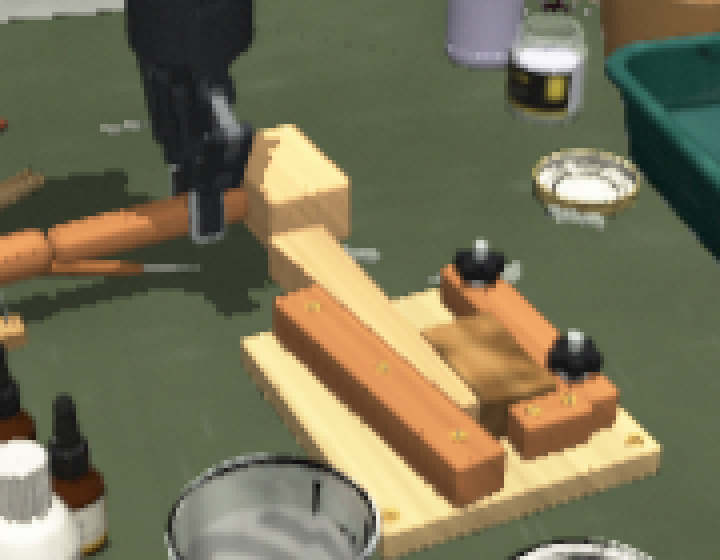

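Request:
servo_tool:
  rows:
    - {"dx":0,"dy":0,"dz":0.007,"wx":0,"wy":0,"wz":0,"fingers":1}
    - {"dx":0,"dy":0,"dz":0.014,"wx":0,"wy":0,"wz":0,"fingers":1}

```text
clock: 26.32
eef_pos: [465.2, 8.2, 30.7]
tool_rot: [-2.82, 1.56, 2.118]
force: [-6.2, 28.1, 7.5]
width: 22.9
```

```bash
python3 bd.py
```

```text
t 26.32 p [465.2   8.2  30.7] jaw -77.1 tilt [-1.    -0.003 -0.01 ] q [-0.17  0.74  0.15  2.17 -0.43  0.27 -0.99] F [-6.2 28.1  7.5] w 22.9
tcp board [[-58.2 212.6]] F board [[-0.5 28.7]] err to board-aligned [-14.74  -0.1   -0.05]
```

Request:
servo_tool:
  rows:
    - {"dx":0,"dy":0,"dz":-0.02,"wx":0,"wy":0,"wz":0,"fingers":1}
    - {"dx":0,"dy":0,"dz":0,"wx":0,"wy":0,"wz":0,"fingers":1}
    - {"dx":0,"dy":0,"dz":0.008,"wx":0,"wy":0,"wz":0,"fingers":1}
    - {"dx":0,"dy":0,"dz":0.015,"wx":0,"wy":0,"wz":0,"fingers":1}

```text
clock: 26.82
eef_pos: [465.0, 7.9, 30.7]
tool_rot: [-2.795, 1.557, 2.145]
force: [-5.9, 35.3, 10.6]
width: 22.7
```

```bash
python3 bd.py
```

```text
t 26.82 p [465.    7.9  30.7] jaw -77.0 tilt [-1.    -0.005 -0.013] q [-0.17  0.74  0.15  2.17 -0.44  0.27 -0.98] F [-5.9 35.3 10.6] w 22.7
tcp board [[-58.5 212.3]] F board [[ 1.2 35.8]] err to board-aligned [-14.72  -0.13  -0.06]
```

Request:
servo_tool:
  rows:
    - {"dx":0,"dy":0,"dz":-0.02,"wx":0,"wy":0,"wz":0,"fingers":1}
    - {"dx":0,"dy":0,"dz":0,"wx":0,"wy":0,"wz":0,"fingers":1}
    - {"dx":0,"dy":0,"dz":0.008,"wx":0,"wy":0,"wz":0,"fingers":1}
    - {"dx":0,"dy":0,"dz":0.014,"wx":0,"wy":0,"wz":0,"fingers":1}

```text
clock: 27.32
eef_pos: [464.8, 7.7, 30.8]
tool_rot: [-2.789, 1.555, 2.152]
force: [-7.4, 37.7, 11.5]
width: 22.8
```

```bash
python3 bd.py
```

```text
t 27.32 p [464.8   7.7  30.8] jaw -76.9 tilt [-1.    -0.005 -0.015] q [-0.17  0.74  0.15  2.17 -0.44  0.27 -0.97] F [-7.4 37.7 11.5] w 22.8
tcp board [[-58.7 212.1]] F board [[ 0.2 38.5]] err to board-aligned [-14.7   -0.15  -0.07]
```

Request:
servo_tool:
  rows:
    - {"dx":0,"dy":0,"dz":-0.02,"wx":0,"wy":0,"wz":0,"fingers":1}
    - {"dx":-0.03,"dy":0.01,"dz":-0.05,"wx":0,"wy":0,"wz":0,"fingers":1}
    - {"dx":-0.04,"dy":0.02,"dz":-0.05,"wx":0,"wy":0,"wz":0,"fingers":1}
    - {"dx":-0.03,"dy":0.03,"dz":-0.05,"wx":0,"wy":0,"wz":0,"fingers":1}

```text
clock: 27.82
eef_pos: [485.1, 132.3, 107.0]
tool_rot: [1.149, 1.569, -0.208]
force: [0.9, 0.5, -4.0]
width: 22.8
```

```bash
python3 bd.py; python3 look1.py w17;  python3 - <<'E'
from h import *
b=save('s17','side'); cv2.imwrite('pics/s17z.png',cv2.resize(b[190:310,240:390],None,fx=5,fy=5,interpolation=3)[:,:,::-1])
a=save('t17','top');cv2.imwrite('pics/t17z.png',cv2.resize(a[160:280,230:390],None,fx=5,fy=5,interpolation=3)[:,:,::-1])
E
```

```text
t 27.82 p [485.1 132.3 107. ] jaw -77.7 tilt [-1.     0.001  0.001] q [-0.57  0.64  0.37  2.04 -0.44  0.53 -1.24] F [ 0.9  0.5 -4. ] w 22.8
tcp board [[-14.3 330.4]] F board [[0.9 0.4]] err to board-aligned [-1.485e+01  2.000e-02 -1.000e-02]
t 27.82 p [485.1 132.3 107. ] jaw -77.7 tilt [-1.     0.001  0.001] q [-0.57  0.64  0.37  2.04 -0.44  0.53 -1.24] F [ 0.9  0.5 -4. ] w 22.8
```

View pics/t17z.png

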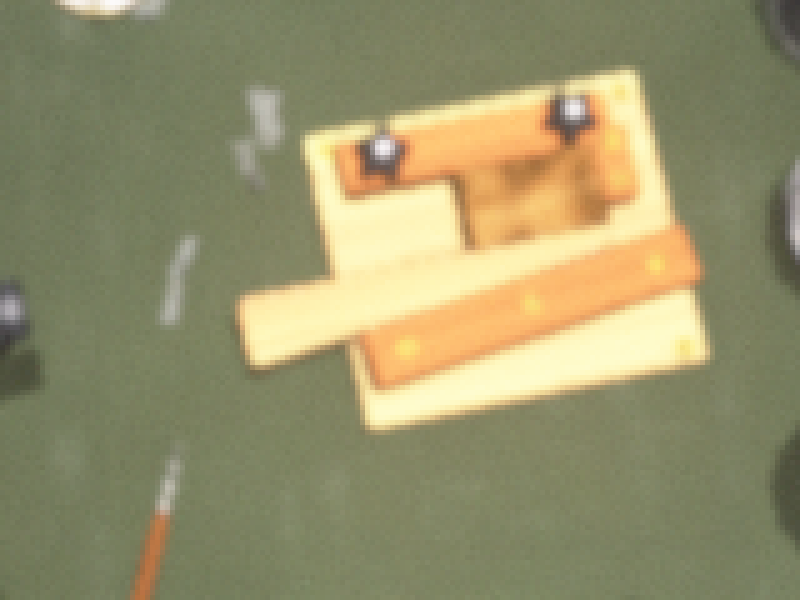

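View pics/s17z.png

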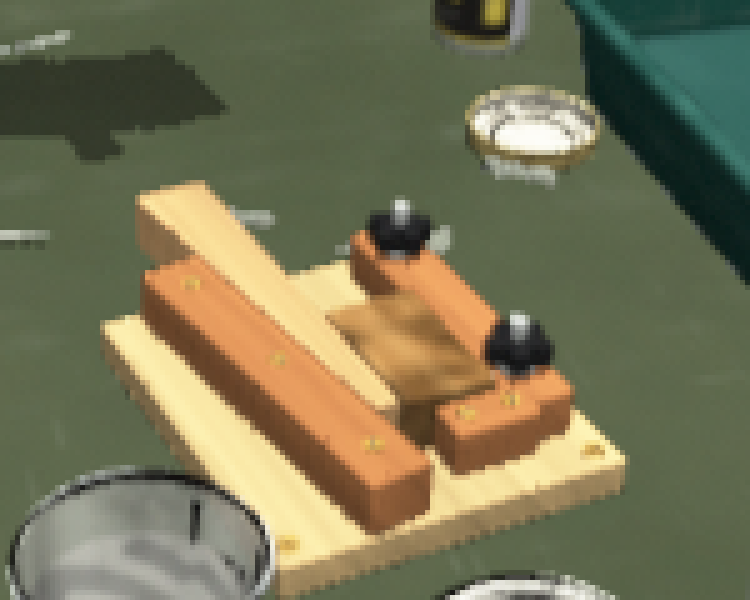

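```bash
python3 - <<'E'
from h import *
plan([564.9,325.8,62],-94.7,5,1)
E
```

```text
dist 210.8 turn -17.4 perrow mm 42.2 wx/row 0.58 level err rotvec(units) [-0.   -0.01 -0.05]
0 dx 0.012 dy 0.031 dz -0.045 wx 0.58 fingers 1
1 dx 0.012 dy 0.029 dz -0.047 wx 0.58 fingers 1
2 dx 0.012 dy 0.026 dz -0.048 wx 0.58 fingers 1
3 dx 0.012 dy 0.023 dz -0.050 wx 0.58 fingers 1
4 dx 0.012 dy 0.020 dz -0.051 wx 0.58 fingers 1
```

Request:
servo_tool:
  rows:
    - {"dx":0,"dy":0.031,"dz":-0.045,"wx":0.58,"wy":0,"wz":0,"fingers":1}
    - {"dx":0.012,"dy":0.029,"dz":-0.047,"wx":0.58,"wy":0,"wz":0,"fingers":1}
    - {"dx":0.014,"dy":0.026,"dz":-0.048,"wx":0.58,"wy":0,"wz":0,"fingers":1}
    - {"dx":0.016,"dy":0.023,"dz":-0.05,"wx":0.58,"wy":0,"wz":0,"fingers":1}
    - {"dx":0.018,"dy":0.02,"dz":-0.051,"wx":0.5,"wy":0,"wz":0,"fingers":1}

```text
clock: 28.6
eef_pos: [565.1, 321.2, 60.1]
tool_rot: [0.613, 1.57, -1.041]
force: [0.5, -0.4, -3.8]
width: 22.8
```

Request:
servo_tool:
  rows:
    - {"dx":0.03,"dy":0,"dz":0,"wx":0,"wy":0,"wz":0,"fingers":1}
    - {"dx":0.02,"dy":0,"dz":0,"wx":0,"wy":0,"wz":0,"fingers":1}
    - {"dx":0.01,"dy":0,"dz":0,"wx":0,"wy":0,"wz":0,"fingers":1}
    - {"dx":0,"dy":0,"dz":0,"wx":0,"wy":0,"wz":0,"fingers":1}

```text
clock: 29.1
eef_pos: [563.9, 321.7, 16.0]
tool_rot: [-2.83, 1.57, 1.802]
force: [0.3, 0.0, -3.9]
width: 23.1
```

```bash
python3 look1.py w18;  python3 - <<'E'
from h import *
b=save('s18','side'); cv2.imwrite('pics/s18z.png',cv2.resize(b[110:230,180:380],None,fx=3.5,fy=3.5,interpolation=3)[:,:,::-1])
E
```

```text
t 29.1 p [563.9 321.7  16. ] jaw -94.6 tilt [-1.    -0.    -0.001] q [-0.81  0.95  0.44  1.67 -0.6   0.66 -1.71] F [ 0.3  0.  -3.9] w 23.1
```

View pics/s18z.png

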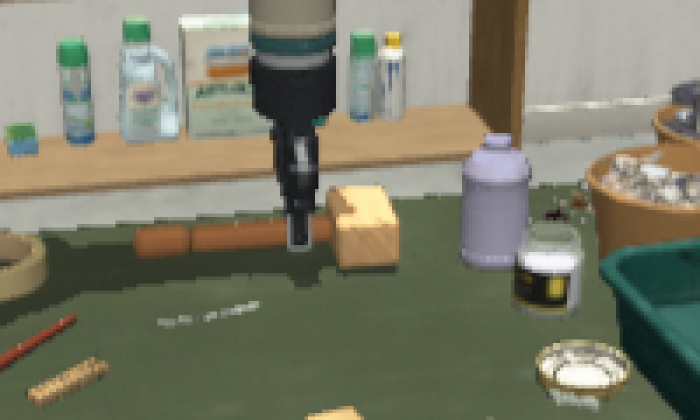

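Nearly down and level, with no contact yet. I lower in small steps and watch the force.

Request:
servo_tool:
  rows:
    - {"dx":0.004,"dy":0,"dz":0,"wx":0,"wy":0,"wz":0,"fingers":1}
    - {"dx":0.003,"dy":0,"dz":0,"wx":0,"wy":0,"wz":0,"fingers":1}
    - {"dx":0,"dy":0,"dz":0,"wx":0,"wy":0,"wz":0,"fingers":1}

```text
clock: 29.58
eef_pos: [563.7, 323.4, 10.9]
tool_rot: [2.973, 1.569, 1.325]
force: [0.2, -0.1, -3.0]
width: 22.8
```

```bash
python3 bd.py
```

```text
t 29.57 p [563.7 323.4  10.9] jaw -94.5 tilt [-1.     0.    -0.002] q [-0.81  0.96  0.43  1.67 -0.6   0.65 -1.7 ] F [ 0.2 -0.1 -3. ] w 22.8
tcp board [[100.4 502.3]] F board [[ 0.2 -0.2]] err to board-aligned [-1.763e+01 -1.000e-02 -2.000e-02]
```

Request:
servo_tool:
  rows:
    - {"dx":0.002,"dy":0,"dz":0,"wx":0,"wy":0,"wz":0,"fingers":1}
    - {"dx":0.002,"dy":0,"dz":0,"wx":0,"wy":0,"wz":0,"fingers":1}
    - {"dx":0,"dy":0,"dz":0,"wx":0,"wy":0,"wz":0,"fingers":1}

```text
clock: 29.95
eef_pos: [564.0, 323.5, 9.3]
tool_rot: [2.931, 1.568, 1.282]
force: [-3.4, -0.1, 7.5]
width: 22.5
```

```bash
python3 bd.py
```

```text
t 29.95 p [564.  323.5   9.3] jaw -94.5 tilt [-1.     0.    -0.002] q [-0.81  0.96  0.43  1.67 -0.6   0.65 -1.7 ] F [-3.4 -0.1  7.5] w 22.5
tcp board [[100.6 502.3]] F board [[-3.3  0.6]] err to board-aligned [-1.763e+01 -1.000e-02 -2.000e-02]
```

Request:
servo_tool:
  rows:
    - {"dx":-0.001,"dy":0,"dz":0,"wx":0,"wy":0,"wz":0,"fingers":0.6}
    - {"dx":0,"dy":0,"dz":0,"wx":0,"wy":0,"wz":0,"fingers":0.2}
    - {"dx":0,"dy":0,"dz":0,"wx":0,"wy":0,"wz":0,"fingers":0}
    - {"dx":-0.03,"dy":0,"dz":0,"wx":0,"wy":0,"wz":0,"fingers":0}
    - {"dx":-0.06,"dy":0,"dz":0,"wx":0,"wy":0,"wz":0,"fingers":0}

```text
clock: 30.58
eef_pos: [562.9, 322.7, 76.5]
tool_rot: [-1.421, 1.569, -3.07]
force: [1.2, -0.4, 0.5]
width: 85.5
```

```bash
python3 look1.py w19;  python3 - <<'E'
from h import *
b=save('s19','side'); cv2.imwrite('pics/s19z.png',cv2.resize(b[110:310,180:400],None,fx=3.2,fy=3,interpolation=3)[:,:,::-1])
E
```

```text
t 30.57 p [562.9 322.7  76.5] jaw -94.5 tilt [-1.    -0.002  0.   ] q [-0.84  0.87  0.49  1.65 -0.55  0.77 -1.74] F [ 1.2 -0.4  0.5] w 85.5
```

View pics/s19z.png

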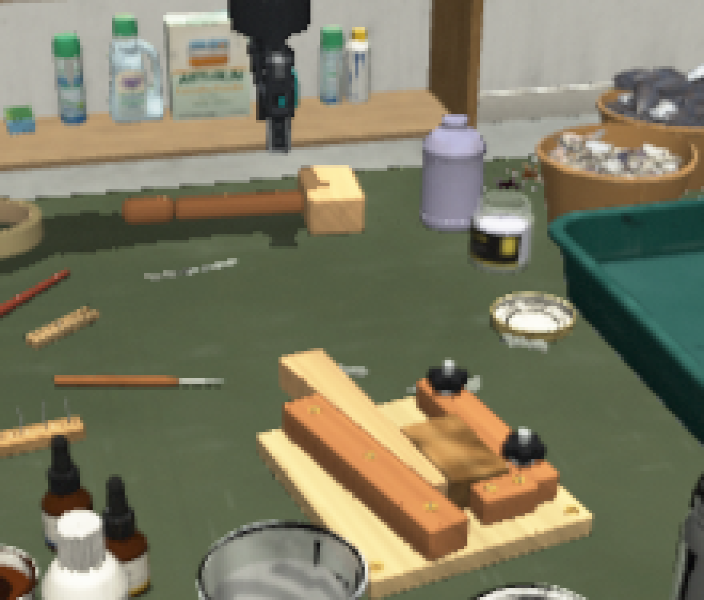

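View pics/w19.png

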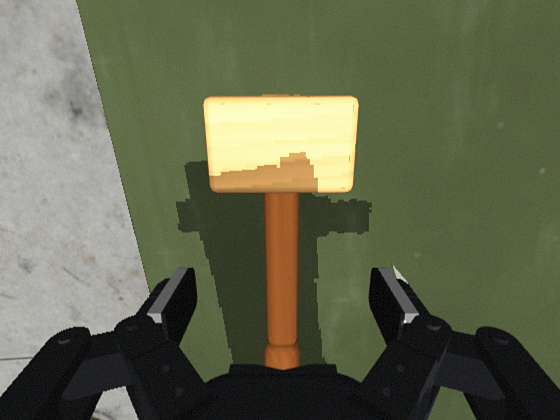

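```bash
python3 - <<'E'
from bd import *
w=tow(bp,[[-20,-10]])[0]; print(w)
plan([w[0],w[1],190],-78.7,10,0)
E
```

```text
[ 546.41565091 -202.52597267]
dist 538.1 turn 15.8 perrow mm 53.8 wx/row -0.26 level err rotvec(units) [-0.   -0.06 -0.09]
0 dx -0.014 dy 0.003 dz 0.070 wx -0.26 fingers 0
1 dx -0.014 dy 0.001 dz 0.070 wx -0.26 fingers 0
2 dx -0.014 dy -0.001 dz 0.070 wx -0.26 fingers 0
3 dx -0.014 dy -0.003 dz 0.070 wx -0.26 fingers 0
4 dx -0.014 dy -0.005 dz 0.070 wx -0.26 fingers 0
5 dx -0.014 dy -0.007 dz 0.070 wx -0.26 fingers 0
6 dx -0.014 dy -0.009 dz 0.070 wx -0.26 fingers 0
7 dx -0.014 dy -0.011 dz 0.069 wx -0.26 fingers 0
8 dx -0.014 dy -0.013 dz 0.069 wx -0.26 fingers 0
9 dx -0.014 dy -0.015 dz 0.069 wx -0.26 fingers 0
```

Request:
servo_tool:
  rows:
    - {"dx":-0.05,"dy":0,"dz":0.02,"wx":0,"wy":0,"wz":0,"fingers":0}
    - {"dx":-0.05,"dy":0.001,"dz":0.05,"wx":-0.26,"wy":0,"wz":0,"fingers":0}
    - {"dx":-0.04,"dy":0,"dz":0.065,"wx":-0.26,"wy":0,"wz":0,"fingers":0}
    - {"dx":0,"dy":-0.003,"dz":0.07,"wx":-0.26,"wy":0,"wz":0,"fingers":0}
    - {"dx":0,"dy":-0.005,"dz":0.07,"wx":-0.26,"wy":0,"wz":0,"fingers":0}

```text
clock: 31.3
eef_pos: [551.2, 115.5, 182.4]
tool_rot: [2.168, 1.567, 0.629]
force: [0.4, -0.1, -0.3]
width: 85.2
```

Request:
servo_tool:
  rows:
    - {"dx":0,"dy":-0.007,"dz":0.07,"wx":-0.26,"wy":0,"wz":0,"fingers":0}
    - {"dx":0,"dy":-0.009,"dz":0.07,"wx":-0.26,"wy":0,"wz":0,"fingers":0}
    - {"dx":0,"dy":-0.011,"dz":0.07,"wx":-0.26,"wy":0,"wz":0,"fingers":0}
    - {"dx":0,"dy":-0.013,"dz":0.07,"wx":-0.26,"wy":0,"wz":0,"fingers":0}
    - {"dx":0,"dy":-0.015,"dz":0.07,"wx":-0.26,"wy":0,"wz":0,"fingers":0}

```text
clock: 31.92
eef_pos: [532.3, -150.0, 181.5]
tool_rot: [1.98, 1.568, 0.577]
force: [1.0, -0.2, -0.4]
width: 85.3
```

Request:
servo_tool:
  rows:
    - {"dx":0,"dy":-0.01,"dz":0.05,"wx":-0.2,"wy":0,"wz":0,"fingers":0}
    - {"dx":0,"dy":0,"dz":0.02,"wx":0,"wy":0,"wz":0,"fingers":0}
    - {"dx":0,"dy":0,"dz":0,"wx":0,"wy":0,"wz":0,"fingers":0}

```text
clock: 32.3
eef_pos: [534.3, -201.3, 180.8]
tool_rot: [2.279, 1.569, 0.895]
force: [-0.2, 1.3, -0.8]
width: 85.6
```

```bash
python3 bd.py; python3 look1.py w20; python3 -c "
import cv2
im=cv2.imread('pics/w20.png'); cv2.imwrite('pics/w20z.png',cv2.resize(im[60:320,160:480],None,fx=2.3,fy=2.3,interpolation=3))"
```

```text
t 32.3 p [ 534.3 -201.3  180.8] jaw -79.3 tilt [-1.     0.002 -0.001] q [ 0.03  0.61  0.44  1.81 -0.35  0.8  -0.73] F [-0.2  1.3 -0.8] w 85.6
tcp board [[-31.6  -6.4]] F board [[0.  1.3]] err to board-aligned [-15.11   0.    -0.02]
t 32.3 p [ 534.3 -201.3  180.8] jaw -79.3 tilt [-1.     0.002 -0.001] q [ 0.03  0.61  0.44  1.81 -0.35  0.8  -0.73] F [-0.2  1.3 -0.8] w 85.6
```

View pics/w20z.png

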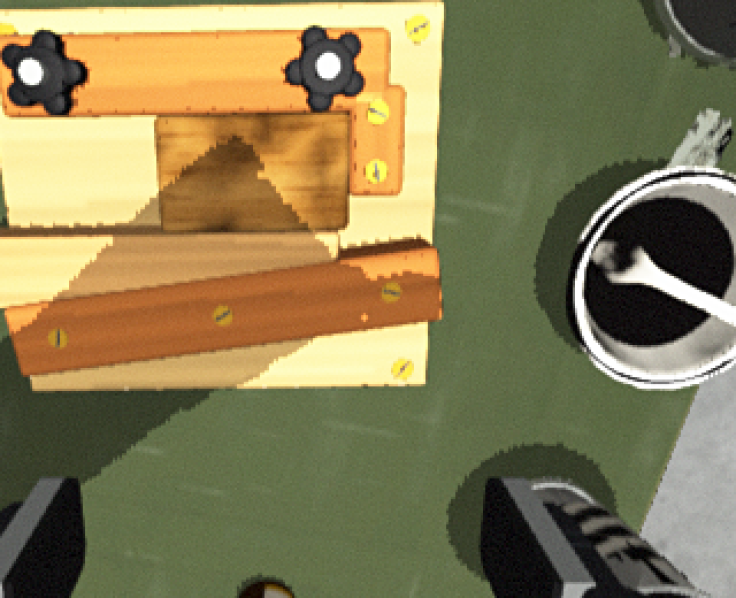

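The view from above shows the block flush against the fence (top edge) and the end stop (right edge), square, with the wedge closing the gap. The gripper is clear of everything, so I hand in.

```bash
python3 -c "
from h import *
print(ctrl.finish_job()); show()"
```

```text
the job is handed in; nothing more can be done
None
the job is handed in; nothing more can be done
```

The block is clamped and I handed the job in at about 32 s of the 72 s allowed.

**What I did**
- I pushed the block up against the end stop. The tool stalled at about 10 N, and the side view put the block at board y about -38 to +38 mm.
- I turned the wedge half round and slid it into the gap, thin end first and straight side to the block, to a centre of y about 85 mm. I let go there, and it rested loose.
- I gave it six separate taps with the mallet. The force read at the end of each was about 5, 4, 33, 29, 36 and 38 N.
- I laid the mallet flat back where it had lain, clear of the board.

**Last checks**
- **Tightness:** the wedge moved on during the first three taps. During the last three it stayed within 0.5 mm (212.6, 212.3 and 212.1 mm), about the reading noise. Its thick end stands about 58 mm past the plywood, inside the 20 to 70 mm given.
- **Seating:** the final wrist picture shows the block square, with no visible gap at the fence or the end stop.
- **Mallet and other things:** the mallet lies flat. In the last side view nothing else appeared moved. The gripper was open about 180 mm above the bench, touching nothing.

**What disagreed**
- **Tap forces:** they did not rise strictly. The second read slightly less than the first, and the fourth less than the third.
- **Tap strength:** the later taps were well above the 15 to 20 N named in the task.
- **Fence position:** the networks put the fence about 5 mm from where I measured it on the picture edges. I went by my own measurement. The wedge then tightened at a centre of about 68 mm, against the 77 mm it predicted.

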